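# Turn the wrong stock flags on the parts bins

### The arm

A 7-joint arm with a two-finger parallel gripper is mounted at the origin on the work surface. World frame = base frame: x ahead of the robot, y to its left, z up, the work surface at z = 0. Lengths are in m, angles in rad, forces in N, time in s.
With the tool pointing down it reaches from about 0.4 to 0.85 m from the base axis. Payload 10.4 kg.
Tool frame: the origin (TCP) lies midway between the tips of the shut fingers; the grasp point (between the pads) lies 19 mm behind it; z points along the fingers, y is the direction in which the jaws open and shut (so a half turn about z gives the same grasp; the last joint's range is limited). The gripper opens to 85 mm and grips with 20 to 120 N. Pads are 22 mm wide; open, the fingers measure 114 mm over their backs; the gripper's body (76 mm by 85 mm) begins 54 mm behind the grasp point. The pads swing forward as they close: fully open they stand 13 mm farther back than shut.
Start: joints at [1.254, 0.332, -0.065, 1.46, 0.022, 1.35, -0.088], TCP at [0.181, -0.598, 0.192] pointing down, gripper open.
Joint ranges: [-2.6, 2.6], [-0.5, 2.12], [-1.47, 1.34], [0.16, 2.42], [-1.27, 4.41], [0.06, 2.06], [-2.6, 2.6]. Speed limits (rad/s): [2.22, 2.22, 2.79, 2.79, 3.14, 3.14, 3.14].

### API

Orientations are given as a unit quaternion [x, y, z, w].
In Python, from workcell import manip, camera, camera_info, workorder, nets gives the robot as it stands.
- The arm moves only by the tool apply_moves, never from a script. Its argument "commands" is a list of rows, each a list of 5 numbers: the shift along the tool's x, y, z in m, then the turn about the tool's z in degrees, then the gripper command: -1 is fully open, 1 is shut, values between are in proportion. A call has 1 to 5 rows; each row shifts and turns the pose as measured when the row begins, along the tool's axes as they then stand; what a row does not reach is not made up. A row lasts 1/12 s, in which the tool goes at most 41.7 mm and 7.16 degrees, less where a joint would pass 70% of its speed; a pose out of reach is approached as far as the arm can. A call is refused whole if a number of a shift passes 0.0417 or a number of a turn 7.16, either way. A call with a gripper value outside its range is refused whole. The fingers move at their own pace and stop on an object; "squeeze" is the grip in N (left out, the last holds). Time passes only in rows, so rows that do not move let the fingers close. It gives the time, the measured TCP pose, the force and the opening at its end, in the units of the state.
- manip.get_obs(): the state, without advancing time (a new reading comes with each control period).
- camera(name): name is "side" or "top"; returns (picture, depth): 384x512x3 uint8, red, green, blue; 384x512 float32, m along the optical axis (not along the pixel's ray), 0 where there is no reading.
- camera_info(name): a dict with "camera_matrix" (3x3 intrinsics, pixels), "k1" (the pictures are not rectified: a ray, as slopes to the right and down, at radius r is drawn at 1 + k1 r^2 times it, then the intrinsics apply), "xyz" and "rotation" of the camera in the world. Camera axes: x right, y down, z forward; pixel columns grow to the right and rows downward; lengths in m; the calibration is good to about 2 mm. A picture is of the moment at which its call begins. camera_info takes no time and is no camera call.
- workorder.hand_in(): hands the job in, once; it reports no verdict.
Trained networks look in the newest picture that a camera, given by its name, has taken for a name from the list of things; names that differ only in an ending like _2 or _b are one class to them, and where a whole thing is asked for, a point or a joint stands for the part that bears it (a point fixed in the world has none). Each returns a list of dicts, best first, with "conf" (0 to 1); they miss things now and then, are a little off and sometimes report something else, mostly with a low value. They report only what shows in the picture. A call takes as long as a camera call.
- nets.look_for(camera, thing): "rect" ([left, top, width, height] in pixels, round what is visible of it).
- nets.place_of(camera, thing): "xy" ([column, row] in pixels: a listed point, or the origin of a listed thing).
The state is a dict: "clock": time; "joint_pos": joint angles; "joint_velocities": joint speeds; "tau": joint torques, N m; "position": TCP position; "ee_rot": TCP orientation; "ft_force": force on the tool from outside, world axes, zero at the start; "torque": the same for the moment, N m; "grip_width": opening from 0.0 (shut) to 1.0 (fully open).
Only numpy, scipy, OpenCV 4.12 (cv2) and the standard library are available. Lean on these libraries where they do the work, as an engineer would, in place of code of your own. Each camera call takes 0.05 s, during which the arm holds its last target. There are 200 camera calls.

### The job

Two of the three parts bins on the typewriter bench show the wrong stock flag. With a light push of a fingertip, tip the empty bin's flag right over its pivot so that it lies flat forward across the bin's mouth (reorder), and tip the flag of the bin refilled with key tops right over the other way so that it lies flat behind its bin (in stock), in either order. Do not squeeze or force the flags, do not shift, tilt or lift the bins, leave the spool bin's flag as it lies, and leave the other things on the bench alone.

Things in the scene. Friction and masses are not known exactly. Their poses are not given: they have to be found in the camera images.
- bin_empty: Loose grey sheet-steel hopper bin: the bin that has run EMPTY (bare steel inside, nothing in it). 170 mm long (its x), 120 wide (its y); back and rear two thirds of the sides 75 mm high, front 40. Origin: centre of its underside, on the bench. Its x axis points from its low front (robot side) to its back. Held only by its weight, about 0.75 kg.
- flag_empty (a joint): Angle (rad) of that bin's hinged stock flag: 0 = flat and level behind the bin (in stock, bar face up); 1.57 = upright; 3.14 = right over its pivot, flat and level across the bin's mouth (reorder, ring face up). It swings freely with slight drag: past upright it drops over by itself and rests on its stop. At the start it lies back (0) and is wrong.
- pivot_empty (a point): Middle of that flag's pivot pin, 92 mm above the bench on the bin's back wall (bin frame x 85 mm, y 0). Axes as the bin's; the pin runs along y. A steel saddle under the pin (top 8 mm below it) reaches 22 mm to front and back; beyond that a fingertip can get under the lying flag.
- edge_empty (a point): Middle of that flag's free edge, 66 mm from the pivot; x axis points from the pivot out along the flag. The flag is a white plastic plate 70 mm wide, 4 thick, about 35 g; a finger rib 4 mm thick runs along the whole free edge and stands 10 mm above and below the plate's mid-plane; this point is half-way up its outer face.
- bin_keytops: Loose grey sheet-steel hopper bin: the bin just REFILLED with a heap of small round key tops (14 mm cream discs with bright rims). 170 mm long (its x), 120 wide (its y); back and rear two thirds of the sides 75 mm high, front 40. Origin: centre of its underside, on the bench. Its x axis points from its low front (robot side) to its back. Held only by its weight, about 1.1 kg.
- flag_keytops (a joint): Angle (rad) of that bin's hinged stock flag: 0 = flat and level behind the bin (in stock, bar face up); 1.57 = upright; 3.14 = right over its pivot, flat and level across the bin's mouth (reorder, ring face up). It swings freely with slight drag: past upright it drops over by itself and rests on its stop. At the start it lies forward (3.14) and is wrong.
- pivot_keytops (a point): Middle of that flag's pivot pin, 92 mm above the bench on the bin's back wall (bin frame x 85 mm, y 0). Axes as the bin's; the pin runs along y. A steel saddle under the pin (top 8 mm below it) reaches 22 mm to front and back; beyond that a fingertip can get under the lying flag.
- edge_keytops (a point): Middle of that flag's free edge, 66 mm from the pivot; x axis points from the pivot out along the flag. The flag is a white plastic plate 70 mm wide, 4 thick, about 35 g; a finger rib 4 mm thick runs along the whole free edge and stands 10 mm above and below the plate's mid-plane; this point is half-way up its outer face.
- bin_spools: Loose grey sheet-steel hopper bin: the bin packed with flat ribbon spools (36 mm steel-flanged discs in rows). 170 mm long (its x), 120 wide (its y); back and rear two thirds of the sides 75 mm high, front 40. Origin: centre of its underside, on the bench. Its x axis points from its low front (robot side) to its back. Held only by its weight, about 1.1 kg.
- flag_spools (a joint): Angle (rad) of that bin's hinged stock flag: 0 = flat and level behind the bin (in stock, bar face up); 1.57 = upright; 3.14 = right over its pivot, flat and level across the bin's mouth (reorder, ring face up). It swings freely with slight drag: past upright it drops over by itself and rests on its stop. At the start it lies back (0), which is right.
- pivot_spools (a point): Middle of that flag's pivot pin, 92 mm above the bench on the bin's back wall (bin frame x 85 mm, y 0). Axes as the bin's; the pin runs along y. A steel saddle under the pin (top 8 mm below it) reaches 22 mm to front and back; beyond that a fingertip can get under the lying flag.
- edge_spools (a point): Middle of that flag's free edge, 66 mm from the pivot; x axis points from the pivot out along the flag. The flag is a white plastic plate 70 mm wide, 4 thick, about 35 g; a finger rib 4 mm thick runs along the whole free edge and stands 10 mm above and below the plate's mid-plane; this point is half-way up its outer face.
- oil_bottle: Clear dropper bottle, 26 mm across, 70 high, standing close beside the spool bin. A bystander: leave it alone. Origin: on its underside.
- screw_jar: Small glass jar with steel cap, 28 mm across, 45 high, standing close beside the empty bin. A bystander: leave it alone. Origin: on its underside.
- screwdriver: Screwdriver 190 mm long lying along the right of the bins. A bystander: leave it alone. Origin: on its underside.
- brush: Cleaning brush 170 mm long lying behind the bins. A bystander: leave it alone. Origin: on its underside.
- dish: Shallow steel dish, 100 mm across, 28 high, behind the bins. A bystander: leave it alone. Origin: on its underside.
- mug: Blue mug, 82 mm across, 105 high, to the left of the bins. A bystander: leave it alone. Origin: on its underside.
- ribbon_tin: Flat round tin, 64 mm across, 22 high, behind the bins. A bystander: leave it alone. Origin: on its underside.

How it is judged:
By the outcome, as a careful person would: the job done as asked, in the order asked, and still so for the second after the job is handed in, with the robot touching nothing.
It also fails if it takes over 53 s, if anything falls off the work surface, if the arm or the gripper's body presses on something with over 40 N, if the wrist force passes 120 N, or if a joint passes its speed limit or range.

## Working session

There is one attempt and no reset: what is moved stays moved. The work goes in short steps, Python scripts to look and compute and a tool call to move; the robot and the scene stay as the last step left them, time stands still between calls to the robot, and variables do not carry over. Pictures are saved under pics/ and viewed, about 8 in all and at most 12, crops included, and the job is handed in when it is done.

Besides the shell and the picture viewer there is one more tool, called after "Request:" by a JSON object that holds its "fn" and its "kwargs", one argument or row to a line. apply_moves: Moves the arm, as the interface text tells. Its arguments: {"type":"object","properties":{"commands":{"type":"array","items":{"type":"array","items":{"type":"number"}}},"squeeze":{"type":"number"}},"required":["commands"]}

```bash
mkdir -p pics; ls
cat > h.py <<'E'
import numpy as np, cv2
from workcell import manip, camera, camera_info, workorder, nets
def world(name, uv, depth=None, z=None):
    ci=camera_info(name); K=np.array(ci["camera_matrix"],float); k1=ci["k1"]; R=np.array(ci["rotation"],float); t=np.array(ci["xyz"],float)
    d=cv2.undistortPoints(np.array([[uv]],float),K,np.array([k1,0,0,0,0],float))[0,0]
    r=R@np.array([d[0],d[1],1.0])
    s=depth if z is None else (z-t[2])/r[2]
    return t+s*r
def px(name,p):
    ci=camera_info(name); K=np.array(ci["camera_matrix"],float); R=np.array(ci["rotation"],float); t=np.array(ci["xyz"],float)
    c=R.T@(np.array(p)-t); return cv2.projectPoints(c.reshape(1,1,3),np.zeros(3),np.zeros(3),K,np.array([ci["k1"],0,0,0,0],float))[0][0,0]
E
python3 - <<'E'
from h import *
o=manip.get_obs(); print(o["clock"],o["position"],o["ee_rot"],o["grip_width"])
for c in ("top","side"):
    ci=camera_info(c); print(c,np.round(ci["xyz"],3),np.round(ci["rotation"],3).tolist(),ci["k1"],np.round(ci["camera_matrix"]).tolist())
    im,d=camera(c); np.save(f"pics/{c}0.npy",d); cv2.imwrite(f"pics/{c}0.png",im[:,:,::-1])
    for n,z in [(a+"_"+b,{"bin":0,"pivot":.092,"edge":.092}[a]) for b in ("empty","keytops","spools") for a in ("bin","pivot","edge")]+[("screw_jar",0),("oil_bottle",0),("mug",0)]:
        print(n,[(np.round(r["xy"]).tolist(),round(r["conf"],2),np.round(world(c,r["xy"],z=z),3).tolist()) for r in nets.place_of(c,n)[:3]])
print(manip.get_obs()["clock"])
E
```

```text
pics
0.0 [ 0.18086309 -0.59780842  0.19152285] [ 9.89225209e-01  1.46400116e-01 -1.43167442e-04 -6.86983281e-04] 1.0004777505198472
top [0.412 0.019 1.663] [-0.701, 0.711, -0.028, 0.035] 0.06182668351027308 [[479.0, 0.0, 252.0], [0.0, 479.0, 189.0], [0.0, 0.0, 1.0]]Traceback (most recent call last):
  File "<stdin>", line 7, in <module>
  File "h.py", line 6, in world
    r=R@np.array([d[0],d[1],1.0])
      ~^~~~~~~~~~~~~~~~~~~~~~~~~~
ValueError: matmul: Input operand 1 has a mismatch in its core dimension 0, with gufunc signature (n?,k),(k,m?)->(n?,m?) (size 3 is different from 4)
```

```bash
ls pics
```

```text
top0.npy
top0.png
```

View pics/top0.png

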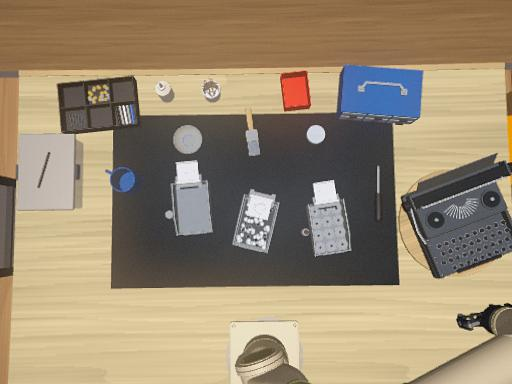

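The top view shows the empty bin on the left (≈192,205, flag back), the key tops bin in the middle (≈256,222, flag forward) and the spool bin on the right (≈328,228). The camera rotation is a quaternion, so I'm fixing the helper.

```bash
sed -i 's/^import numpy.*/&\nfrom scipy.spatial.transform import Rotation as Ro/; s/R=np.array(ci\["rotation"\],float)/R=Ro.from_quat(ci["rotation"]).as_matrix()/' h.py
python3 - <<'E'
from h import *
for c in ("top","side"):
    ci=camera_info(c); print(c,np.round(ci["xyz"],3))
    im,d=camera(c); np.save(f"pics/{c}0.npy",d); cv2.imwrite(f"pics/{c}0.png",im[:,:,::-1])
    for n,z in [(a+"_"+b,{"bin":0,"pivot":.092,"edge":.092}[a]) for b in ("empty","keytops","spools") for a in ("bin","pivot","edge")]+[("screw_jar",0),("oil_bottle",0),("mug",0)]:
        print(n,[(np.round(r["xy"]).tolist(),round(r["conf"],2),np.round(world(c,r["xy"],z=z),3).tolist()) for r in nets.place_of(c,n)[:2]])
im,d=camera("top")
a=cv2.resize(im[140:270,150:370],None,fx=3.6,fy=3.6,interpolation=cv2.INTER_CUBIC); cv2.imwrite("pics/topc.png",a[:,:,::-1])
# flag plate fits: white pixels with height 0.085..0.11
dd=d
K=np.array(camera_info("top")["camera_matrix"])
for nm,(u0,u1,v0,v1) in dict(empty=(165,215,150,192),key=(235,290,185,225),sp=(305,345,172,208)).items():
    P=[]
    for v in range(v0,v1):
        for u in range(u0,u1):
            if im[v,u].min()>200 and dd[v,u]>0:
                p=world("top",(u,v),depth=dd[v,u])
                if .075<p[2]<.12:P.append(p)
    P=np.array(P); r=cv2.minAreaRect(P[:,:2].astype(np.float32)*1000); print(nm,len(P),np.round(r[0],1),np.round(r[1],1),r[2],"z",np.percentile(P[:,2],[5,50,95]).round(3), "box",cv2.boxPoints(r).round(0).tolist())
print(manip.get_obs()["clock"])
E
```

```text
top [0.412 0.019 1.663]
bin_empty [([194.0, 206.0], 0.64, [0.507, 0.238, 0.0])]
pivot_empty [([191.0, 183.0], 0.59, [0.577, 0.236, 0.092])]
edge_empty [([183.0, 160.0], 0.93, [0.654, 0.26, 0.092]), ([322.0, 202.0], 0.61, [0.507, -0.195, 0.092])]
bin_keytops [([257.0, 223.0], 0.93, [0.443, 0.019, 0.0])]
pivot_keytops [([262.0, 199.0], 0.84, [0.521, -0.0, 0.092])]
edge_keytops [([260.0, 218.0], 0.86, [0.459, 0.009, 0.092]), ([197.0, 213.0], 0.35, [0.478, 0.216, 0.092])]
bin_spools [([323.0, 228.0], 0.7, [0.422, -0.208, 0.0])]
pivot_spools [([326.0, 200.0], 0.62, [0.513, -0.208, 0.092]), ([128.0, 184.0], 0.62, [0.574, 0.44, 0.092])]
edge_spools [([325.0, 183.0], 0.57, [0.571, -0.205, 0.092]), ([326.0, 202.0], 0.4, [0.506, -0.209, 0.092])]
screw_jar [([171.0, 216.0], 0.57, [0.472, 0.316, 0.0])]
oil_bottle [([306.0, 232.0], 0.42, [0.41, -0.15, 0.0])]
mug [([133.0, 186.0], 0.67, [0.579, 0.449, 0.0]), ([377.0, 194.0], 0.6, [0.537, -0.396, 0.0])]
side [0.335 0.944 0.659]
bin_empty [([253.0, 263.0], 0.67, [0.493, 0.232, 0.0])]
pivot_empty [([214.0, 232.0], 0.61, [0.58, 0.254, 0.092])]
edge_em
[... 545 characters left out ...]
ols [([261.0, 146.0], 0.7, [0.573, -0.198, 0.092]), ([306.0, 190.0], 0.54, [0.402, 0.022, 0.092])]
screw_jar [([249.0, 284.0], 0.73, [0.485, 0.303, 0.0])]
oil_bottle [([306.0, 188.0], 0.52, [0.414, -0.137, 0.0])]
mug [([178.0, 326.0], 0.72, [0.593, 0.452, 0.0])]
empty 437 [611.1 245.9] [69. 75.] 1.4701656103134155 z [0.088 0.094 0.101] box [[576.0, 282.0], [578.0, 208.0], [647.0, 209.0], [645.0, 284.0]]
key 460 [494.8  11.9] [74.7 71.9] 75.96591186523438 z [0.088 0.094 0.101] box [[451.0, -16.0], [521.0, -33.0], [539.0, 39.0], [469.0, 57.0]]
sp 448 [ 538.7 -204.7] [67.9 75.5] 7.550837993621826 z [0.088 0.094 0.101] box [[500.0, -172.0], [510.0, -247.0], [577.0, -238.0], [567.0, -163.0]]
1.45
```

View pics/topc.png

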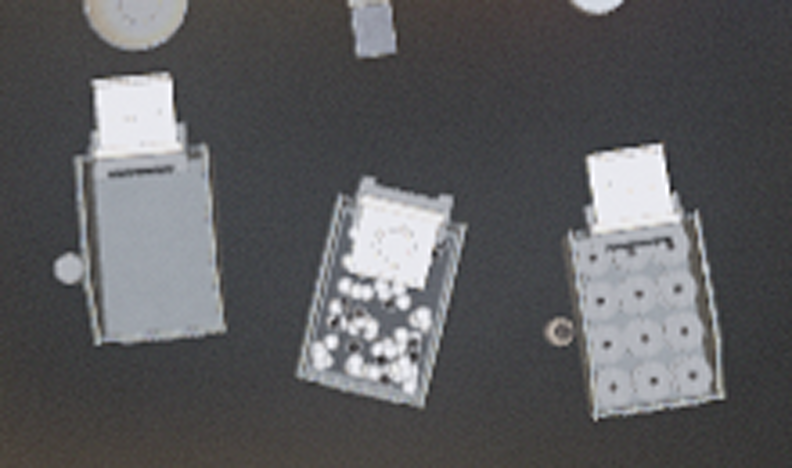

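View pics/side0.png

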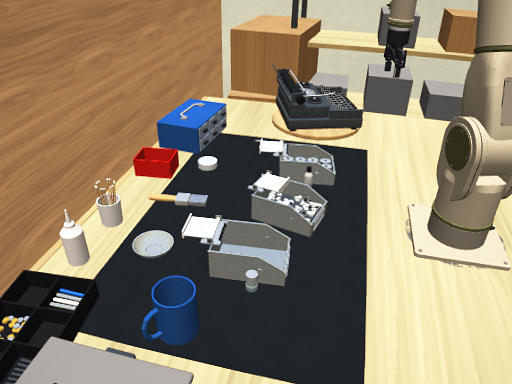

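The crop shows the empty bin's flag back (crop 93-172, 75-155), the key tops flag forward (345-440, 195-287), and the jar and bottle beside the bins. In the side view, all three flags lie flat as described. Next I'm getting yaw from the bin rims.

Run:
```python
from h import *
C=lambda x,y,z: world("top",(150+x/3.6,140+y/3.6),z=z)
for n,(bl,br,fl,fr,e1,e2) in dict(empty=((78,157),(207,148),(98,343),(224,332),(93,78),(171,73)),key=((340,195),(466,226),(299,378),(424,407),(345,270),(427,287))).items():
    b=(C(*bl,.075)+C(*br,.075))/2; f=(C(*fl,.04)+C(*fr,.04))/2; d=(b-f)[:2]; w=(C(*bl,.075)-C(*br,.075))[:2]
    e=(C(*e1,.1)+C(*e2,.1))/2; ew=(C(*e1,.1)-C(*e2,.1))[:2]
    print(n,"b",b.round(3),"f",f.round(3),"yaw len",np.degrees(np.arctan2(d[1],d[0])).round(1),"back",np.degrees(np.arctan2(-w[0],w[1])).round(1),"edge",e.round(3),np.degrees(np.arctan2(-ew[0],ew[1])).round(1),np.hypot(*d).round(3),np.hypot(*w).round(3),np.hypot(*ew).round(3))
```

```text
empty b [0.58  0.242 0.075] f [0.41  0.229 0.04 ] yaw len 4.1 back 3.2 edge [0.649 0.247 0.1  ] 2.9 0.171 0.119 0.071
key b [0.523 0.001 0.075] f [0.356 0.042 0.04 ] yaw len -13.8 back -14.7 edge [0.46  0.018 0.1  ] -12.5 0.172 0.12 0.076
```

Request:
{"fn": "apply_moves", "kwargs": {
  "commands": [
    [0.0,0.0,-0.03,0,1],
    [0.0,-0.0417,-0.01,7.0,1],
    [0.0,-0.0417,0,7.0,1],
    [0.02,-0.0417,0,7.0,1],
    [0.02,-0.0417,0,7.0,1]
  ],
  "squeeze": 20
}}

```text
clock: 1.87
position: [0.196, -0.4466, 0.2313]
ee_rot: [0.995, -0.101, -0.001, 0.0]
ft_force: [1.0, -0.7, 0.5]
grip_width: 0.301
```

Request:
{"fn": "apply_moves", "kwargs": {
  "commands": [
    [0.026,-0.038,0,2.4,1],
    [0.026,-0.038,0,0,1],
    [0.026,-0.038,0,0,1],
    [0.026,-0.038,0,0,1],
    [0.026,-0.038,0,0,1]
  ]
}}

```text
clock: 2.28
position: [0.3508, -0.3043, 0.2331]
ee_rot: [0.991, -0.131, 0.0, 0.003]
ft_force: [0.8, -0.9, 0.2]
grip_width: -0.0
```

Request:
{"fn": "apply_moves", "kwargs": {
  "commands": [
    [0,-0.04,0,0,1],
    [0,-0.04,0,0,1],
    [0,-0.04,0,0,1],
    [0,-0.04,0,0,1],
    [0,-0.04,0,0,1]
  ]
}}

```text
clock: 2.7
position: [0.4069, -0.1037, 0.2323]
ee_rot: [0.991, -0.13, 0.002, 0.004]
ft_force: [1.0, 0.4, 0.1]
grip_width: 0.001
```

Request:
{"fn": "apply_moves", "kwargs": {
  "commands": [
    [0,-0.04,0,0,1],
    [0,-0.04,0,0,1],
    [0,-0.03,0,0,1],
    [0,-0.01,0,0,1],
    [0,0,0,0,1]
  ]
}}

```text
clock: 3.12
position: [0.4389, 0.0272, 0.2333]
ee_rot: [0.992, -0.124, 0.005, 0.004]
ft_force: [-0.5, -1.1, -0.1]
grip_width: 0.0
```

Request:
{"fn": "apply_moves", "kwargs": {
  "commands": [
    [-0.01,0,0.03,0,1],
    [0,0,0.035,0,1],
    [0,0,0.03,0,1],
    [0,0,0.02,0,1],
    [0,0,0.015,0,1]
  ]
}}

```text
clock: 3.53
position: [0.4332, 0.0252, 0.1027]
ee_rot: [0.992, -0.125, 0.01, 0.005]
ft_force: [-0.4, -0.5, 0.1]
grip_width: 0.003
```

Request:
{"fn": "apply_moves", "kwargs": {
  "commands": [
    [0,0,0,0,1]
  ]
}}

```text
clock: 3.62
position: [0.431, 0.0237, 0.0999]
ee_rot: [0.992, -0.125, 0.008, 0.005]
ft_force: [-1.0, 0.4, 0.2]
grip_width: -0.003
```

Run:
```python
from h import *
im,d=camera("side"); a=cv2.resize(im[130:260,210:350],None,fx=5,fy=4.6); cv2.imwrite("pics/s1.png",a[:,:,::-1])
o=manip.get_obs(); print(o["position"],o["ft_force"],o["clock"])
```

```text
[0.43167787 0.02373047 0.10134295] [-0.13792565 -0.74747142 -0.16273255] 3.6667
```

View pics/s1.png

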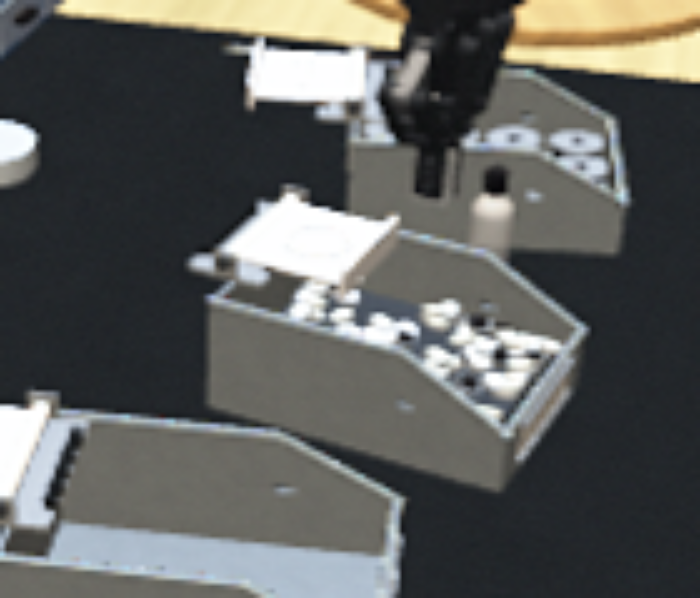

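The tip (crop ≈430,195) is just in front of and slightly above the key tops flag's free edge, and nothing is touching. I'll lower it to rib height and close the gap.

Request:
{"fn": "apply_moves", "kwargs": {
  "commands": [
    [0.004,0,0.01,0,1],
    [0.005,0,0.003,0,1],
    [0.004,0,0.002,0,1],
    [0,0,0,0,1]
  ]
}}

```text
clock: 4.0
position: [0.4476, 0.0175, 0.0903]
ee_rot: [0.992, -0.127, 0.01, 0.006]
ft_force: [-0.2, 0.1, 0.0]
grip_width: -0.002
```

Request:
{"fn": "apply_moves", "kwargs": {
  "commands": [
    [0.003,0,0,0,1],
    [0.003,0,0,0,1]
  ]
}}

```text
clock: 4.17
position: [0.4546, 0.0156, 0.092]
ee_rot: [0.992, -0.127, 0.011, 0.006]
ft_force: [-0.1, 0.8, -0.4]
grip_width: 0.001
```

Request:
{"fn": "apply_moves", "kwargs": {
  "commands": [
    [0.002,0,0,0,1],
    [0,0,0,0,1]
  ]
}}

```text
clock: 4.33
position: [0.4579, 0.0149, 0.0931]
ee_rot: [0.992, -0.127, 0.012, 0.006]
ft_force: [-0.6, 0.1, 0.6]
grip_width: -0.002
```

Run:
```python
from h import *
im,d=camera("side"); a=cv2.resize(im[150:230,240:340],None,fx=7,fy=7,interpolation=cv2.INTER_CUBIC); cv2.imwrite("pics/s2.png",a[:,:,::-1])
o=manip.get_obs(); print(o["position"],o["ft_force"],o["clock"])
```

```text
[0.45772465 0.015032   0.09304304] [ 0.58794805 -0.1979371  -0.0889275 ] 4.3833
```

View pics/s2.png

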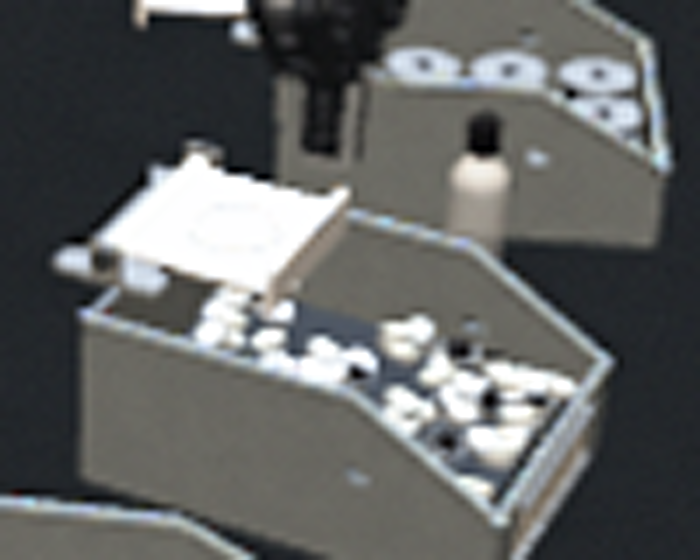

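Run:
```python
from h import *
o=manip.get_obs(); p=o["position"]; print(p, "side px",px("side",p),"top px",px("top",p))
im,d=camera("side")
for uv in [(286,168),(286,164),(284,184),(290,180),(284,150)]: print(uv,d[uv[1],uv[0]],world("side",uv,depth=d[uv[1],uv[0]]).round(3))
c=px("top",p).astype(int); im,d=camera("top")
a=cv2.resize(im[185:245,210:300],None,fx=8,fy=8,interpolation=cv2.INTER_CUBIC); cv2.imwrite("pics/t2.png",a[:,:,::-1])
```

```text
[0.45772465 0.015032   0.09304304] side px [285.8082251  185.12031209] top px [258.11602817 218.08493258]
(286, 168) 1.0485106 [0.459 0.028 0.152]
(286, 164) 1.0418885 [0.459 0.029 0.164]
(284, 184) 1.0832949 [0.462 0.02  0.099]
(290, 180) 1.1464461 [ 0.455 -0.043  0.076]
(284, 150) 0.97149396 [0.46  0.074 0.225]
```

View pics/t2.png

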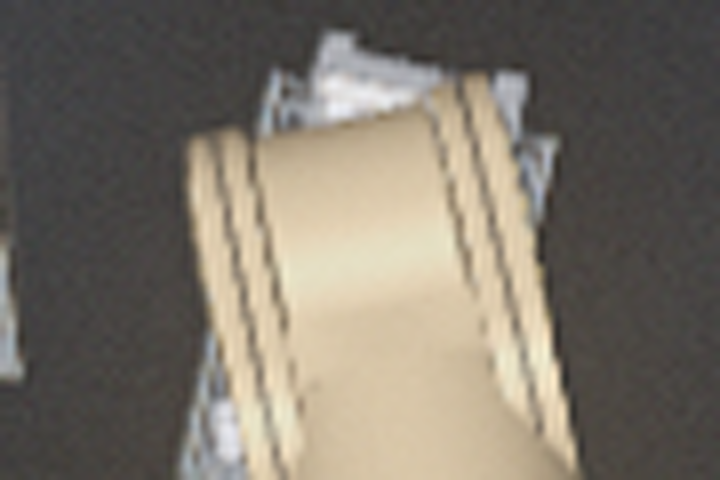

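Run:
```python
from h import *
im,d=camera("side")
for r in range(156,190,2): print(r,[int(1000*d[r,c]) for c in range(274,300,2)])
print(world("side",(285,172),depth=d[170,285]))
cv2.imwrite("pics/s3.png",cv2.resize(im[140:200,250:320],None,fx=10,fy=10,interpolation=cv2.INTER_NEAREST)[:,:,::-1])
```

```text
156 [1429, 1432, 1005, 994, 995, 992, 992, 1003, 1022, 1032, 1041, 1360, 1361]
158 [1420, 1416, 1412, 1017, 1023, 999, 995, 1010, 1029, 1033, 1052, 1348, 1345]
160 [1406, 1403, 1407, 1026, 1024, 1020, 1010, 1013, 1034, 1036, 1243, 1248, 1331]
162 [1388, 1385, 1391, 1252, 1248, 1043, 1043, 1015, 1045, 1044, 1245, 1241, 1244]
164 [1382, 1380, 1382, 1250, 1250, 1042, 1045, 1045, 1046, 1056, 1246, 1248, 1249]
166 [1368, 1368, 1374, 1259, 1257, 1048, 1047, 1046, 1052, 1055, 1254, 1253, 1252]
168 [1353, 1362, 1354, 1263, 1260, 1055, 0, 1047, 1055, 1062, 1259, 1256, 1258]
170 [1345, 1348, 1346, 1264, 1263, 1055, 1053, 1053, 1058, 1064, 1260, 1258, 1257]
172 [1337, 1338, 1329, 1264, 1267, 1068, 1064, 1057, 1054, 1267, 1258, 1266, 1262]
174 [1324, 1327, 1327, 1269, 1265, 1270, 1267, 1272, 1265, 1270, 1267, 1260, 1268]
176 [1125, 1130, 1125, 1278, 1272, 1271, 1273, 1274, 1273, 1272, 1273, 1271, 1271]
178 [1112, 1111, 1116, 1119, 1120, 1117, 1122, 1101, 1279, 1274, 1272, 1275, 1275]
180 [1107, 1108, 1105, 1109, 1107, 1113, 1088, 1106, 1145, 1142, 1281, 1279, 1275]
182 [1101, 1101, 1099, 1097, 1099, 1084, 1095, 1113, 1149, 1143, 1138, 1137, 1136]
184 [1090, 1085, 1087, 1094, 1075, 1087, 1102, 1149, 1153, 1148, 1146, 1140, 1138]
186 [1083, 1079, 1082, 1069, 1075, 1086, 1102, 1157, 1153, 0, 1148, 1141, 1141]
188 [1074, 1074, 1057, 1065, 1081, 1092, 1165, 1160, 1158, 1149, 1153, 1142, 1146]
[0.46059213 0.02678531 0.13904726]
```

View pics/s3.png

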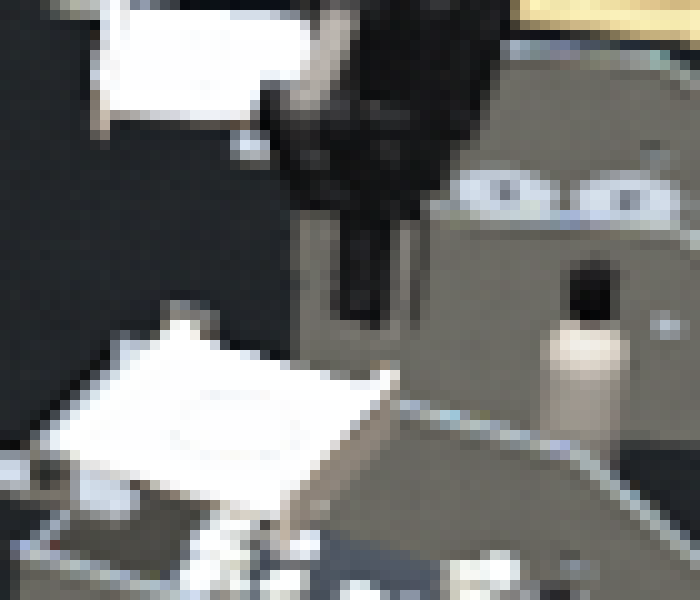

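The finger clearly ends above the flag (s3 ≈360,325): by depth the tip is near z≈0.137, but the reported TCP is 0.093. I'll back off, descend partway and measure that offset again.

Request:
{"fn": "apply_moves", "kwargs": {
  "commands": [
    [-0.015,0,0,0,1],
    [-0.012,0,0,0,1],
    [0,0,0.012,0,1],
    [0,0,0.005,0,1]
  ]
}}

```text
clock: 4.87
position: [0.4307, 0.0221, 0.0753]
ee_rot: [0.992, -0.127, 0.012, 0.006]
ft_force: [-0.9, -0.2, -0.5]
grip_width: 0.002
```

```bash
cat >> h.py <<'E'
def cloud(name, step=1, roi=None):
    im,d=camera(name); ci=camera_info(name); K=np.array(ci["camera_matrix"],float); R=Ro.from_quat(ci["rotation"]).as_matrix()
    v,u=np.nonzero(d>0); q=cv2.undistortPoints(np.stack([u,v],1).astype(float)[:,None],K,np.array([ci["k1"],0,0,0,0.]))[:,0]
    s=d[v,u]; P=(np.c_[q,np.ones(len(q))]*s[:,None])@R.T+np.array(ci["xyz"]); return P,im[v,u],u,v
def tip():
    """lowest points of the (dark) finger near the TCP, from the side camera"""
    o=manip.get_obs(); p=np.array(o["position"]); P,c,u,v=cloud("side")
    m=(np.hypot(*(P[:,:2]-p[:2]).T)<.03)&(c.max(1)<70)&(P[:,2]>.05)
    Q=P[m]; l=Q[Q[:,2]<np.percentile(Q[:,2],3)+.012] 
    print("tcp",p.round(4),"f",np.round(o["ft_force"],1),"t",round(o["clock"],2),"tip z",Q[:,2].min().round(3),np.sort(Q[:,2])[:6].round(3),"x",l[:,0].min().round(3),l[:,0].max().round(3),"y",l[:,1].min().round(3),l[:,1].max().round(3), "rows",v[m].max())
E
python3 -c "
from h import *
tip()"
```

```text
tcp [0.4307 0.0221 0.0753] f [-0.9 -0.2 -0.5] t 4.87 tip z 0.119 [0.119 0.119 0.121 0.123 0.124 0.124] x 0.427 0.442 y 0.023 0.036 rows 180
```

The tip offset repeats at +44 mm in z, while x and y agree with the report. For a real tip height of about 0.089 I need a reported z of about 0.045.

Request:
{"fn": "apply_moves", "kwargs": {
  "commands": [
    [0,0,0.016,0,1],
    [0,0,0.01,0,1],
    [0,0,0.004,0,1],
    [0,0,0,0,1]
  ]
}}

```text
clock: 5.25
position: [0.4321, 0.022, 0.0444]
ee_rot: [0.992, -0.127, 0.012, 0.005]
ft_force: [0.2, -0.3, -0.2]
grip_width: 0.001
```

```bash
python3 -c "
from h import *
tip()
im,d=camera('side');cv2.imwrite('pics/s4.png',cv2.resize(im[140:210,250:330],None,fx=8,fy=8,interpolation=cv2.INTER_CUBIC)[:,:,::-1])"
```

```text
tcp [0.4321 0.022  0.0444] f [ 0.2 -0.3 -0.2] t 5.25 tip z 0.087 [0.087 0.088 0.091 0.092 0.093 0.094] x 0.428 0.443 y 0.022 0.036 rows 190
```

View pics/s4.png

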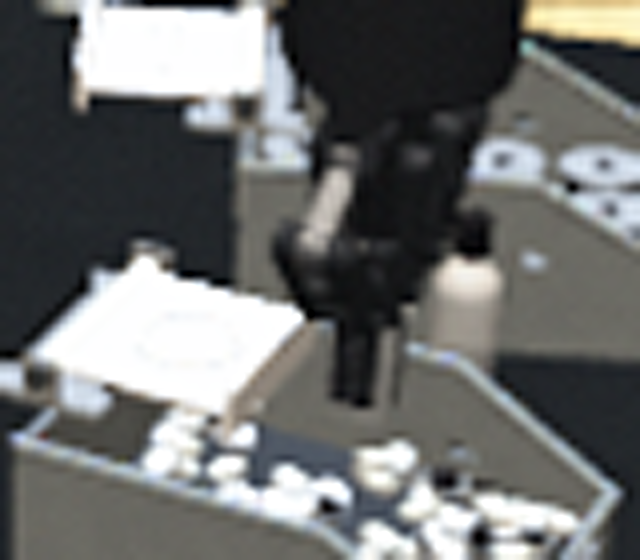

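The tip (s4 ≈355,400) now hangs in front of the flag's free edge at rib height. I'm advancing to touch it.

Request:
{"fn": "apply_moves", "kwargs": {
  "commands": [
    [0.005,0,0,0,1],
    [0.005,0,0,0,1],
    [0.003,0,0,0,1],
    [0,0,0,0,1]
  ]
}}

```text
clock: 5.68
position: [0.4481, 0.0182, 0.0475]
ee_rot: [0.992, -0.127, 0.014, 0.006]
ft_force: [0.6, 0.2, 0.6]
grip_width: -0.001
```

Request:
{"fn": "apply_moves", "kwargs": {
  "commands": [
    [0.003,0,0,0,1],
    [0.002,0,0,0,1]
  ]
}}

```text
clock: 5.85
position: [0.4522, 0.0171, 0.0475]
ee_rot: [0.992, -0.127, 0.013, 0.006]
ft_force: [-8.7, 1.9, 3.9]
grip_width: 0.001
```

Request:
{"fn": "apply_moves", "kwargs": {
  "commands": [
    [-0.001,0,-0.006,0,1]
  ]
}}

```text
clock: 5.93
position: [0.4505, 0.0174, 0.0528]
ee_rot: [0.992, -0.127, 0.012, 0.005]
ft_force: [1.3, 0.2, -0.5]
grip_width: -0.002
```

```bash
cat >> h.py <<'E'
def shift(name,r0,r1,c0,c1,ref=None):
    a=cv2.cvtColor(cv2.imread(ref or f"pics/{name}0.png"),cv2.COLOR_BGR2GRAY).astype(np.float32); b=cv2.cvtColor(camera(name)[0],cv2.COLOR_RGB2GRAY).astype(np.float32)
    return np.round(cv2.phaseCorrelate(a[r0:r1,c0:c1].copy(),b[r0:r1,c0:c1].copy(),cv2.createHanningWindow((c1-c0,r1-r0),cv2.CV_32F)),2)
def flag(piv,yaw,name="side"):
    """flag angle: fit of white points in the flag's frame"""
    P,c,u,v=cloud(name); a=np.radians(yaw); d=P-np.array(piv); x=d[:,0]*np.cos(a)+d[:,1]*np.sin(a); y=-d[:,0]*np.sin(a)+d[:,1]*np.cos(a); z=d[:,2]
    m=(c.min(1)>195)&(abs(y)<.04)&(np.hypot(x,z)<.08)&(np.hypot(x,z)>.02)&(z>-.02)
    th=np.degrees(np.arctan2(z[m],x[m])); print("flag n",m.sum(),"angle pct 10/50/90",np.percentile(th,[10,50,90]).round(0),"xmin/max",x[m].min().round(3),x[m].max().round(3))
E
python3 - <<'E'
from h import *
tip(); flag((.523,.002,.092),-14)
im,d=camera('side');cv2.imwrite('pics/s5.png',cv2.resize(im[140:210,250:330],None,fx=8,fy=8,interpolation=cv2.INTER_CUBIC)[:,:,::-1])
print("bin key",shift("side",190,240,245,330),"ref static (tin/bench)",shift("side",280,350,150,220))
E
```

```text
tcp [0.4505 0.0174 0.0528] f [ 1.3  0.2 -0.5] t 5.93 tip z 0.095 [0.095 0.096 0.098 0.1   0.1   0.101] x 0.439 0.459 y 0.018 0.031 rows 186
flag n 206 angle pct 10/50/90 [170. 175. 178.] xmin/max -0.064 0.023Traceback (most recent call last):
  File "<stdin>", line 4, in <module>
  File "h.py", line 25, in shift
    return np.round(cv2.phaseCorrelate(a[r0:r1,c0:c1].copy(),b[r0:r1,c0:c1].copy(),cv2.createHanningWindow((c1-c0,r1-r0),cv2.CV_32F)),2)
           ~~~~~~~~^^^^^^^^^^^^^^^^^^^^^^^^^^^^^^^^^^^^^^^^^^^^^^^^^^^^^^^^^^^^^^^^^^^^^^^^^^^^^^^^^^^^^^^^^^^^^^^^^^^^^^^^^^^^^^^^^^^^^
    return _wrapfunc(a, 'round', decimals=decimals, out=out)
    return _wrapit(obj, method, *args, **kwds)
    conv = _array_converter(obj)
ValueError: setting an array element with a sequence. The requested array has an inhomogeneous shape after 1 dimensions. The detected shape was (2,) + inhomogeneous part.
```

View pics/s5.png

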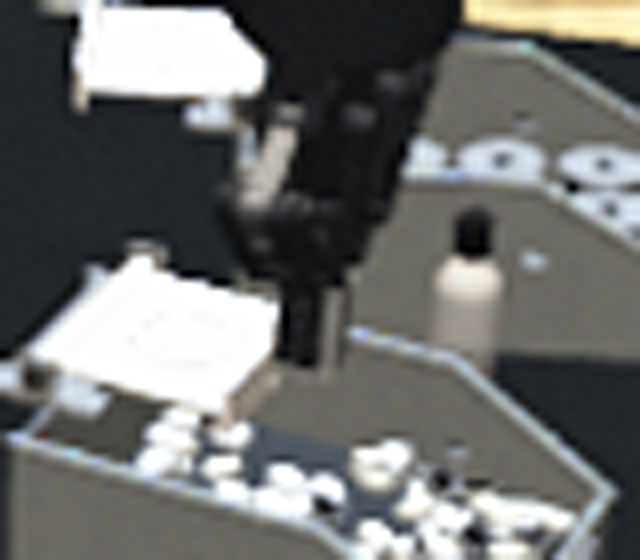

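The finger (s5 ≈300,360) is right at the rib, and the flag is still flat. The last push went straight at the pivot and reached about 9 N, so now I'll lower slightly and use a light push while rising, so friction lifts the edge.

Request:
{"fn": "apply_moves", "kwargs": {
  "commands": [
    [-0.002,0,0.005,0,1],
    [0.0,0,0.001,0,1]
  ]
}}

```text
clock: 6.3
position: [0.4501, 0.0176, 0.0477]
ee_rot: [0.992, -0.127, 0.014, 0.006]
ft_force: [-1.0, -0.5, 0.3]
grip_width: 0.001
```

Request:
{"fn": "apply_moves", "kwargs": {
  "commands": [
    [0.002,0,-0.002,0,1]
  ]
}}

```text
clock: 6.38
position: [0.4513, 0.0171, 0.0492]
ee_rot: [0.992, -0.127, 0.014, 0.006]
ft_force: [-1.0, 0.2, -1.0]
grip_width: 0.003
```

Request:
{"fn": "apply_moves", "kwargs": {
  "commands": [
    [0.002,0,-0.003,0,1]
  ]
}}

```text
clock: 6.47
position: [0.4523, 0.0167, 0.0519]
ee_rot: [0.992, -0.127, 0.013, 0.006]
ft_force: [-5.6, 2.3, -0.4]
grip_width: -0.002
```

Request:
{"fn": "apply_moves", "kwargs": {
  "commands": [
    [0.001,0,-0.004,0,1]
  ]
}}

```text
clock: 6.55
position: [0.4524, 0.0167, 0.0556]
ee_rot: [0.992, -0.127, 0.012, 0.006]
ft_force: [-3.8, 1.2, -0.5]
grip_width: 0.002
```

Request:
{"fn": "apply_moves", "kwargs": {
  "commands": [
    [0.001,0,-0.004,0,1]
  ]
}}

```text
clock: 6.63
position: [0.4529, 0.0166, 0.0598]
ee_rot: [0.992, -0.127, 0.011, 0.006]
ft_force: [-3.0, 0.1, 0.5]
grip_width: -0.001
```

```bash
sed -i 's/return np.round(cv2.phaseCorrelate(\(.*\)),2)$/return cv2.phaseCorrelate(\1)/' h.py
python3 - <<'E'
from h import *
tip(); flag((.523,.002,.092),-14)
print("bin key",shift("side",190,240,280,335),"static",shift("side",280,350,150,220))
E
```

```text
tcp [0.4529 0.0166 0.0598] f [-3.   0.1  0.5] t 6.63 tip z 0.103 [0.103 0.104 0.107 0.107 0.107 0.108] x 0.442 0.462 y 0.019 0.031 rows 183
flag n 176 angle pct 10/50/90 [160. 165. 168.] xmin/max -0.059 0.026
bin key ((-0.5479104385192812, -0.10603006525145275), 0.9627022905349731) static ((-0.04180206406633857, -0.021594624544661656), 0.9388749825733679)
```

The flag is lifting, now about 15° up. The bin seems to have moved roughly 1 mm from the first push, so I'll keep following the arc lightly.

Request:
{"fn": "apply_moves", "kwargs": {
  "commands": [
    [0.001,0,-0.005,0,1],
    [0.0015,0,-0.005,0,1]
  ]
}}

```text
clock: 7.0
position: [0.4552, 0.0159, 0.0701]
ee_rot: [0.992, -0.127, 0.012, 0.006]
ft_force: [-2.1, 0.2, 0.6]
grip_width: -0.001
```

Request:
{"fn": "apply_moves", "kwargs": {
  "commands": [
    [0.0025,0,-0.005,0,1],
    [0.003,0,-0.005,0,1]
  ]
}}

```text
clock: 7.17
position: [0.4601, 0.0146, 0.0816]
ee_rot: [0.992, -0.127, 0.011, 0.006]
ft_force: [-5.0, 0.7, 1.9]
grip_width: 0.001
```

Run:
```python
from h import *
tip(); flag((.523,.002,.092),-14)
print("bin key",shift("side",190,240,280,335))
```

```text
tcp [0.4601 0.0146 0.0816] f [-5.   0.7  1.9] t 7.17 tip z 0.123 [0.123 0.125 0.129 0.129 0.129 0.13 ] x 0.449 0.469 y 0.014 0.028 rows 175
flag n 156 angle pct 10/50/90 [138. 144. 154.] xmin/max -0.058 0.025
bin key ((-0.5773211960075315, -0.07064824974761663), 0.9633362226486206)
```

Request:
{"fn": "apply_moves", "kwargs": {
  "commands": [
    [0.002,0,-0.005,0,1],
    [0.003,0,-0.004,0,1]
  ]
}}

```text
clock: 7.48
position: [0.4658, 0.0133, 0.0922]
ee_rot: [0.992, -0.127, 0.012, 0.006]
ft_force: [-0.1, -0.2, 0.1]
grip_width: 0.001
```

Request:
{"fn": "apply_moves", "kwargs": {
  "commands": [
    [0.004,0,-0.004,0,1],
    [0.004,0,-0.003,0,1]
  ]
}}

```text
clock: 7.65
position: [0.4758, 0.0109, 0.1016]
ee_rot: [0.992, -0.127, 0.014, 0.006]
ft_force: [-0.1, 0.1, -0.3]
grip_width: -0.001
```

Run:
```python
from h import *
tip(); flag((.523,.002,.092),-14)
print("bin key",shift("side",190,240,280,335))
```

```text
tcp [0.4758 0.0109 0.1016] f [-0.1  0.1 -0.3] t 7.65 tip z 0.144 [0.144 0.146 0.148 0.148 0.148 0.149] x 0.464 0.488 y 0.008 0.027 rows 167
flag n 214 angle pct 10/50/90 [169. 175. 178.] xmin/max -0.063 0.024
bin key ((-0.568171620895086, -0.09639742043175659), 0.9663318249384563)
```

The flag slipped off under the tip at about 36° and dropped back flat, and the bin stayed where it was. I rose too far relative to the rib's lower corner. I'll retry with the tip starting about 5 mm below the rib and follow that corner's arc.

Request:
{"fn": "apply_moves", "kwargs": {
  "commands": [
    [-0.018,0,0,0,1],
    [-0.018,0,0,0,1],
    [0,0,0.025,0,1],
    [0,0,0.025,0,1],
    [0,0,0.01,0,1]
  ]
}}

```text
clock: 8.22
position: [0.4431, 0.0194, 0.0405]
ee_rot: [0.992, -0.127, 0.017, 0.006]
ft_force: [-1.3, -0.6, -0.2]
grip_width: -0.003
```

Request:
{"fn": "apply_moves", "kwargs": {
  "commands": [
    [0,0,0.002,0,1]
  ]
}}

```text
clock: 8.3
position: [0.442, 0.0195, 0.037]
ee_rot: [0.992, -0.127, 0.015, 0.006]
ft_force: [0.5, 0.0, 0.2]
grip_width: -0.001
```

Request:
{"fn": "apply_moves", "kwargs": {
  "commands": [
    [0.004,0,0.003,0,1],
    [0.003,0,0.001,0,1],
    [0,0,0,0,1]
  ]
}}

```text
clock: 8.55
position: [0.4498, 0.0176, 0.0336]
ee_rot: [0.992, -0.127, 0.015, 0.006]
ft_force: [0.1, 0.9, 0.9]
grip_width: -0.001
```

Request:
{"fn": "apply_moves", "kwargs": {
  "commands": [
    [0.0015,0,-0.001,0,1]
  ]
}}

```text
clock: 8.63
position: [0.4517, 0.0174, 0.0351]
ee_rot: [0.992, -0.127, 0.015, 0.006]
ft_force: [0.5, 0.7, 0.1]
grip_width: -0.004
```

Request:
{"fn": "apply_moves", "kwargs": {
  "commands": [
    [0.001,0,-0.002,0,1]
  ]
}}

```text
clock: 8.72
position: [0.4527, 0.0171, 0.0375]
ee_rot: [0.992, -0.127, 0.015, 0.006]
ft_force: [-5.5, 1.5, -0.5]
grip_width: -0.002
```

Request:
{"fn": "apply_moves", "kwargs": {
  "commands": [
    [0.001,0,-0.003,0,1]
  ]
}}

```text
clock: 8.8
position: [0.4525, 0.0171, 0.0405]
ee_rot: [0.992, -0.127, 0.013, 0.006]
ft_force: [-6.5, 1.7, -1.2]
grip_width: 0.006
```

Request:
{"fn": "apply_moves", "kwargs": {
  "commands": [
    [0.0005,0,-0.004,0,1]
  ]
}}

```text
clock: 8.88
position: [0.4522, 0.0172, 0.0447]
ee_rot: [0.992, -0.127, 0.013, 0.006]
ft_force: [-2.7, 0.8, 0.6]
grip_width: 0.003
```

Request:
{"fn": "apply_moves", "kwargs": {
  "commands": [
    [0.0005,0,-0.004,0,1],
    [0.0005,0,-0.004,0,1]
  ]
}}

```text
clock: 9.05
position: [0.4526, 0.0171, 0.0537]
ee_rot: [0.992, -0.127, 0.012, 0.006]
ft_force: [-2.0, 0.0, 0.5]
grip_width: 0.002
```

Run:
```python
from h import *
tip(); flag((.524,.002,.092),-14)
print("bin key",shift("side",190,240,280,335))
```

```text
tcp [0.4526 0.0171 0.0537] f [-2.   0.   0.5] t 9.05 tip z 0.096 [0.096 0.1   0.1   0.1   0.101 0.103] x 0.441 0.463 y 0.017 0.033 rows 185
flag n 151 angle pct 10/50/90 [153. 158. 161.] xmin/max -0.059 0.025
bin key ((-0.7053858114287408, -0.11957160013925616), 0.9554280757904052)
```

The flag is at about 21°, with the tip about 9 mm below the rib corner. I'm continuing along the arc.

Request:
{"fn": "apply_moves", "kwargs": {
  "commands": [
    [0.0012,0,-0.004,0,1],
    [0.0016,0,-0.004,0,1]
  ]
}}

```text
clock: 9.37
position: [0.454, 0.0167, 0.0613]
ee_rot: [0.992, -0.127, 0.011, 0.006]
ft_force: [-6.3, 1.4, 1.2]
grip_width: 0.0
```

Request:
{"fn": "apply_moves", "kwargs": {
  "commands": [
    [0.002,0,-0.004,0,1],
    [0.0025,0,-0.004,0,1]
  ]
}}

```text
clock: 9.53
position: [0.4565, 0.0161, 0.0696]
ee_rot: [0.992, -0.127, 0.009, 0.006]
ft_force: [-8.5, 1.2, 2.6]
grip_width: -0.004
```

Run:
```python
from h import *
tip(); flag((.524,.002,.092),-14)
print("bin key",shift("side",190,240,280,335))
```

```text
tcp [0.4565 0.0161 0.0696] f [-8.5  1.2  2.6] t 9.53 tip z 0.112 [0.112 0.115 0.116 0.116 0.118 0.118] x 0.445 0.466 y 0.015 0.031 rows 180
flag n 162 angle pct 10/50/90 [135. 142. 151.] xmin/max -0.057 0.025
bin key ((-0.7540319799626651, -0.026366331590946146), 0.9939918050765991)
```

Request:
{"fn": "apply_moves", "kwargs": {
  "commands": [
    [0,0,0,0,1]
  ]
}}

```text
clock: 9.77
position: [0.457, 0.016, 0.0701]
ee_rot: [0.992, -0.127, 0.01, 0.006]
ft_force: [-3.1, 0.9, 1.0]
grip_width: 0.003
```

Run:
```python
from h import *
tip(); flag((.524,.002,.092),-14)
im,d=camera('side');cv2.imwrite('pics/s6.png',cv2.resize(im[140:210,250:330],None,fx=8,fy=8,interpolation=cv2.INTER_CUBIC)[:,:,::-1])
print("bin key",shift("side",190,240,280,335))
```

```text
tcp [0.457  0.016  0.0701] f [-3.1  0.9  1. ] t 9.77 tip z 0.111 [0.111 0.113 0.115 0.116 0.116 0.119] x 0.446 0.466 y 0.012 0.031 rows 180
flag n 163 angle pct 10/50/90 [136. 143. 151.] xmin/max -0.057 0.026
bin key ((-0.7348396216486996, -0.029780049554549493), 0.9957295900980632)
```

View pics/s6.png

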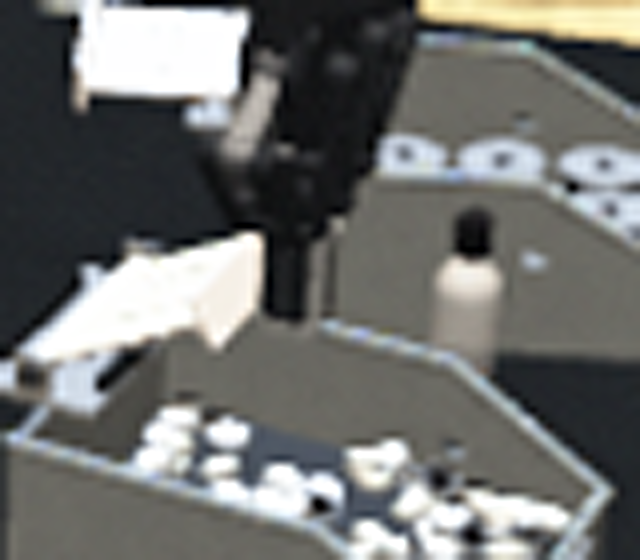

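The rib's top corner is close under the knuckle overhang (s6 ≈260,235), which explains the force. I'll raise the finger relative to the rib, then keep following the arc.

Request:
{"fn": "apply_moves", "kwargs": {
  "commands": [
    [0,0,-0.005,0,1],
    [0.002,0,-0.004,0,1]
  ]
}}

```text
clock: 10.13
position: [0.4596, 0.0156, 0.0795]
ee_rot: [0.992, -0.127, 0.01, 0.006]
ft_force: [-1.7, 0.5, 1.2]
grip_width: -0.002
```

Request:
{"fn": "apply_moves", "kwargs": {
  "commands": [
    [0.003,0,-0.004,0,1]
  ]
}}

```text
clock: 10.22
position: [0.4623, 0.0149, 0.0841]
ee_rot: [0.992, -0.127, 0.01, 0.006]
ft_force: [-6.6, 1.0, 4.1]
grip_width: -0.002
```

Run:
```python
from h import *
tip(); flag((.524,.002,.092),-14)
```

```text
tcp [0.4623 0.0149 0.0841] f [-6.6  1.   4.1] t 10.22 tip z 0.126 [0.126 0.126 0.128 0.13  0.131 0.131] x 0.451 0.472 y 0.015 0.029 rows 175
flag n 160 angle pct 10/50/90 [141. 147. 156.] xmin/max -0.059 0.024
```

The tip went above the rib's lower corner, so this grip will slip. I'll back off, let the flag fall and redo it with the tip about 3 mm above the rib bottom at first touch, which should clear both the knuckle and the corner.

Request:
{"fn": "apply_moves", "kwargs": {
  "commands": [
    [-0.01,0,0,0,1],
    [-0.009,0,0.01,0,1],
    [0,0,0.017,0,1],
    [0,0,0.01,0,1],
    [0,0,0.003,0,1]
  ]
}}

```text
clock: 10.73
position: [0.4511, 0.0184, 0.0477]
ee_rot: [0.992, -0.127, 0.016, 0.006]
ft_force: [0.4, -0.6, -0.1]
grip_width: -0.003
```

Request:
{"fn": "apply_moves", "kwargs": {
  "commands": [
    [0,0,0,0,1]
  ]
}}

```text
clock: 10.82
position: [0.4513, 0.0184, 0.0475]
ee_rot: [0.992, -0.127, 0.016, 0.006]
ft_force: [0.2, 0.1, 0.1]
grip_width: 0.005
```

Run:
```python
from h import *
tip(); flag((.524,.002,.092),-14)
print("bin key",shift("side",190,240,280,335),shift("side",190,240,245,335))
```

```text
tcp [0.4513 0.0184 0.0475] f [0.2 0.1 0.1] t 10.82 tip z 0.092 [0.092 0.092 0.095 0.095 0.097 0.098] x 0.44 0.462 y 0.019 0.034 rows 187
flag n 206 angle pct 10/50/90 [169. 175. 178.] xmin/max -0.061 0.024
bin key ((-0.7345947727989355, -0.030182160477679076), 0.99080934715271) ((-0.8411079669082397, -0.15404983465667144), 0.9758451010386149)
```

Request:
{"fn": "apply_moves", "kwargs": {
  "commands": [
    [0.0,0,0.006,0,1],
    [0.0,0,0,0,1]
  ]
}}

```text
clock: 11.18
position: [0.4527, 0.0182, 0.0427]
ee_rot: [0.992, -0.128, 0.018, 0.006]
ft_force: [-0.1, -0.1, -0.3]
grip_width: 0.001
```

Request:
{"fn": "apply_moves", "kwargs": {
  "commands": [
    [0.001,0,-0.001,0,1]
  ]
}}

```text
clock: 11.27
position: [0.4536, 0.018, 0.0437]
ee_rot: [0.992, -0.127, 0.017, 0.006]
ft_force: [0.3, 1.0, 0.1]
grip_width: -0.003
```

Request:
{"fn": "apply_moves", "kwargs": {
  "commands": [
    [0.0008,0,-0.002,0,1]
  ]
}}

```text
clock: 11.35
position: [0.4539, 0.0179, 0.0456]
ee_rot: [0.992, -0.127, 0.017, 0.006]
ft_force: [-3.7, 0.7, -0.4]
grip_width: 0.001
```

Request:
{"fn": "apply_moves", "kwargs": {
  "commands": [
    [0.0006,0,-0.003,0,1]
  ]
}}

```text
clock: 11.43
position: [0.4537, 0.0179, 0.0484]
ee_rot: [0.992, -0.127, 0.016, 0.006]
ft_force: [-3.9, 1.1, -1.2]
grip_width: 0.002
```

Request:
{"fn": "apply_moves", "kwargs": {
  "commands": [
    [0.0005,0,-0.004,0,1],
    [0.0005,0,-0.004,0,1]
  ]
}}

```text
clock: 11.6
position: [0.4539, 0.0179, 0.057]
ee_rot: [0.992, -0.127, 0.015, 0.006]
ft_force: [-0.9, -0.4, -0.5]
grip_width: -0.005
```

Request:
{"fn": "apply_moves", "kwargs": {
  "commands": [
    [0.0007,0,-0.003,0,1]
  ]
}}

```text
clock: 11.68
position: [0.4545, 0.0177, 0.0606]
ee_rot: [0.992, -0.127, 0.015, 0.006]
ft_force: [-2.0, -0.2, -0.1]
grip_width: 0.003
```

Run:
```python
from h import *
tip(); flag((.5255,.002,.092),-14)
```

```text
tcp [0.4545 0.0177 0.0606] f [-2.  -0.2 -0.1] t 11.68 tip z 0.103 [0.103 0.106 0.108 0.108 0.109 0.109] x 0.443 0.462 y 0.017 0.034 rows 183
flag n 158 angle pct 10/50/90 [155. 159. 162.] xmin/max -0.059 0.023
```

```bash
cat >> h.py <<'E'
def flag2(piv,yaw,name="side",sgn=-1):
    P,c,u,v=cloud(name); a=np.radians(yaw); d=P-np.array(piv); x=d[:,0]*np.cos(a)+d[:,1]*np.sin(a); y=-d[:,0]*np.sin(a)+d[:,1]*np.cos(a); z=d[:,2]; x=x*sgn
    m=(c.min(1)>170)&(abs(y)<.037)&(np.hypot(x,z)<.08)&(x>.012)&(z>-.015)
    q=np.c_[x,z][m].astype(np.float32); i=x[m]<.055
    l=cv2.fitLine(q[i],cv2.DIST_HUBER,0,.003,.01).ravel(); print("theta",np.degrees(np.arctan(l[1]/l[0])).round(1),"line pt",l[2:].round(3),"n",i.sum(),"rib pts", [(np.round(1000*k)).astype(int).tolist() for k in q[np.argsort(-q[:,0])][:24:3]])
E
python3 - <<'E'
from h import *
flag2((.5255,.002,.092),-14)
P=manip.get_obs()["position"]; a=np.radians(-14); print("tcp in pivot frame", -((P[0]-.5255)*np.cos(a)+(P[1]-.002)*np.sin(a)), "finger face", -((P[0]-.5255)*np.cos(a)+(P[1]-.002)*np.sin(a))-.011)
E
```

```text
theta 14.5 line pt [0.03  0.011] n 168 rib pts [[63, 10], [62, 11], [62, 8], [61, 11], [60, 19], [60, 16], [60, 19], [60, 22]]
tcp in pivot frame 0.0727070510992919 finger face 0.06170705109929191
```

A line fit gives θ≈14.5° with the tip about 5 mm above the rib's lower corner, so it started too high again. I've worked out the exact corner arc in TCP coordinates. I'll re-seat at reported z≈0.036 and follow that arc.

Request:
{"fn": "apply_moves", "kwargs": {
  "commands": [
    [-0.006,0,0.006,0,1],
    [0,0,0.013,0,1],
    [0,0,0.004,0,1],
    [0.002,0,0,0,1]
  ]
}}

```text
clock: 12.17
position: [0.452, 0.0185, 0.0362]
ee_rot: [0.992, -0.127, 0.018, 0.006]
ft_force: [-0.1, -0.8, 1.2]
grip_width: -0.003
```

Request:
{"fn": "apply_moves", "kwargs": {
  "commands": [
    [0,0,0,0,1]
  ]
}}

```text
clock: 12.25
position: [0.4522, 0.0186, 0.0361]
ee_rot: [0.992, -0.127, 0.018, 0.006]
ft_force: [-0.2, -0.5, -0.2]
grip_width: -0.003
```

Request:
{"fn": "apply_moves", "kwargs": {
  "commands": [
    [0.0012,0,-0.0005,0,1]
  ]
}}

```text
clock: 12.33
position: [0.4533, 0.0184, 0.0367]
ee_rot: [0.992, -0.127, 0.018, 0.006]
ft_force: [0.3, 0.2, 0.1]
grip_width: 0.002
```

Request:
{"fn": "apply_moves", "kwargs": {
  "commands": [
    [0.0008,0,-0.002,0,1]
  ]
}}

```text
clock: 12.42
position: [0.4541, 0.0182, 0.0389]
ee_rot: [0.992, -0.127, 0.017, 0.005]
ft_force: [-5.2, 1.3, -0.5]
grip_width: -0.003
```

Request:
{"fn": "apply_moves", "kwargs": {
  "commands": [
    [0.0006,0,-0.003,0,1]
  ]
}}

```text
clock: 12.5
position: [0.4538, 0.0182, 0.0418]
ee_rot: [0.992, -0.127, 0.016, 0.005]
ft_force: [-6.5, 1.4, 0.2]
grip_width: -0.002
```

Request:
{"fn": "apply_moves", "kwargs": {
  "commands": [
    [0.0005,0,-0.004,0,1],
    [0.0005,0,-0.004,0,1]
  ]
}}

```text
clock: 12.67
position: [0.4533, 0.0184, 0.0503]
ee_rot: [0.992, -0.127, 0.015, 0.006]
ft_force: [-3.2, 0.6, -0.2]
grip_width: 0.003
```

Run:
```python
from h import *
tip(); flag2((.5255,.002,.092),-14)
```

```text
tcp [0.4533 0.0184 0.0503] f [-3.2  0.6 -0.2] t 12.67 tip z 0.091 [0.091 0.094 0.097 0.098 0.099 0.1  ] x 0.442 0.462 y 0.017 0.032 rows 187
theta 11.3 line pt [0.03  0.009] n 180 rib pts [[64, 11], [62, 4], [60, 22], [60, 16], [59, 24], [59, 23], [58, 22], [57, 22]]
```

Request:
{"fn": "apply_moves", "kwargs": {
  "commands": [
    [0.001,0,-0.004,0,1],
    [0.0012,0,-0.0035,0,1]
  ]
}}

```text
clock: 12.93
position: [0.4543, 0.0181, 0.0584]
ee_rot: [0.992, -0.127, 0.014, 0.006]
ft_force: [-6.6, 0.9, 1.2]
grip_width: 0.002
```

Request:
{"fn": "apply_moves", "kwargs": {
  "commands": [
    [0.0017,0,-0.0035,0,1],
    [0.002,0,-0.0035,0,1]
  ]
}}

```text
clock: 13.1
position: [0.4562, 0.0176, 0.0661]
ee_rot: [0.992, -0.127, 0.013, 0.006]
ft_force: [-7.3, 1.5, 2.1]
grip_width: 0.002
```

Run:
```python
from h import *
tip(); flag2((.5255,.002,.092),-14)
```

```text
tcp [0.4562 0.0176 0.0661] f [-7.3  1.5  2.1] t 13.1 tip z 0.112 [0.112 0.113 0.114 0.114 0.115 0.115] x 0.445 0.465 y 0.017 0.031 rows 181
theta 28.1 line pt [0.032 0.02 ] n 159 rib pts [[60, 21], [59, 21], [58, 19], [58, 26], [58, 25], [57, 27], [57, 26], [56, 26]]
```

Request:
{"fn": "apply_moves", "kwargs": {
  "commands": [
    [0.0015,0,-0.005,0,1]
  ]
}}

```text
clock: 13.28
position: [0.4579, 0.0172, 0.0716]
ee_rot: [0.992, -0.127, 0.013, 0.006]
ft_force: [-0.2, -0.3, -0.5]
grip_width: 0.001
```

Request:
{"fn": "apply_moves", "kwargs": {
  "commands": [
    [0.0022,0,-0.0045,0,1]
  ]
}}

```text
clock: 13.37
position: [0.4606, 0.0166, 0.0772]
ee_rot: [0.992, -0.127, 0.014, 0.006]
ft_force: [-2.1, -0.2, 1.4]
grip_width: -0.002
```

Run:
```python
from h import *
tip(); flag2((.5255,.002,.092),-14)
```

```text
tcp [0.4606 0.0166 0.0772] f [-2.1 -0.2  1.4] t 13.37 tip z 0.121 [0.121 0.123 0.123 0.125 0.126 0.127] x 0.449 0.469 y 0.018 0.033 rows 177
theta 35.4 line pt [0.038 0.033] n 145 rib pts [[55, 31], [54, 29], [53, 35], [53, 34], [53, 34], [52, 36], [51, 35], [51, 38]]
```

At about 35° the push height over the arm exceeds the friction coefficient (~0.3), so a purely horizontal push won't jam from here.

Request:
{"fn": "apply_moves", "kwargs": {
  "commands": [
    [0.003,0,0.001,0,1]
  ]
}}

```text
clock: 13.55
position: [0.4629, 0.0159, 0.0767]
ee_rot: [0.992, -0.127, 0.013, 0.007]
ft_force: [-8.4, 2.5, 3.3]
grip_width: -0.0
```

Request:
{"fn": "apply_moves", "kwargs": {
  "commands": [
    [0.003,0,-0.001,0,1]
  ]
}}

```text
clock: 13.63
position: [0.4649, 0.0154, 0.0777]
ee_rot: [0.992, -0.127, 0.012, 0.007]
ft_force: [-7.4, 1.5, 5.0]
grip_width: 0.0
```

Run:
```python
from h import *
tip(); flag2((.5255,.002,.092),-14)
```

```text
tcp [0.4649 0.0154 0.0777] f [-7.4  1.5  5. ] t 13.63 tip z 0.12 [0.12  0.121 0.123 0.125 0.126 0.126] x 0.453 0.475 y 0.016 0.031 rows 177
theta 34.1 line pt [0.033 0.032] n 134 rib pts [[51, 31], [50, 31], [50, 36], [49, 32], [49, 34], [48, 40], [48, 30], [47, 36]]
```

Run:
```python
from h import *
p=np.array(manip.get_obs()["position"]); P,c,u,v=cloud("side"); a=np.radians(-14.5)
d=P-p; x=d[:,0]*np.cos(a)+d[:,1]*np.sin(a); y=-d[:,0]*np.sin(a)+d[:,1]*np.cos(a)
m=(abs(x)<.06)&(abs(y)<.06)&(c.max(1)<90)&(d[:,2]>.04)&(d[:,2]<.13)
for h in np.arange(.04,.125,.006):
    k=m&(d[:,2]>=h)&(d[:,2]<h+.006)
    if k.any(): print("above tcp %.3f"%h,"x %.3f..%.3f y %.3f..%.3f"%(x[k].min(),x[k].max(),y[k].min(),y[k].max()),k.sum())
print("bin key",shift("side",190,240,280,335),shift("side",190,240,245,335))
```

```text
above tcp 0.040 x -0.012..0.008 y 0.000..0.006 4
above tcp 0.046 x -0.011..0.007 y -0.002..0.012 13
above tcp 0.052 x -0.011..0.007 y -0.001..0.013 11
above tcp 0.058 x -0.011..0.007 y -0.002..0.014 15
above tcp 0.064 x -0.012..0.007 y -0.005..0.014 17
above tcp 0.070 x -0.012..0.011 y -0.007..0.015 15
above tcp 0.076 x -0.013..-0.012 y -0.006..0.011 4
above tcp 0.082 x -0.015..0.007 y -0.025..0.030 17
above tcp 0.088 x -0.014..0.009 y -0.039..0.034 38
above tcp 0.094 x -0.014..0.010 y -0.035..0.040 20
above tcp 0.100 x -0.019..0.011 y -0.043..0.044 34
above tcp 0.106 x -0.019..0.009 y -0.046..0.049 42
above tcp 0.112 x -0.019..0.010 y -0.055..0.056 40
above tcp 0.118 x -0.020..0.009 y -0.058..0.059 49
above tcp 0.124 x -0.019..0.009 y -0.055..0.060 42
bin key ((-1.5289650393463035, -2.136088163041137), 0.9381388622919719) ((-1.6205899928661438, -1.7844877768619476), 1.0132931385040282)
```

The force on the tool is along the flag (34° up), so the tip edge is pressing on the rib's face straight into the pivot. The bin image has also shifted by about 2 px. I'm releasing straight away and checking the bin.

Request:
{"fn": "apply_moves", "kwargs": {
  "commands": [
    [-0.003,0,0,0,1],
    [-0.01,0,0,0,1],
    [-0.006,0,0,0,1]
  ]
}}

```text
clock: 14.13
position: [0.4459, 0.0208, 0.0772]
ee_rot: [0.992, -0.127, 0.012, 0.006]
ft_force: [0.3, -0.1, -0.2]
grip_width: -0.003
```

Run:
```python
from h import *
tip(); flag2((.5255,.002,.092),-14)
print("bin key",shift("side",190,240,280,335),shift("side",190,240,245,335))
im,_=camera("side"); cv2.imwrite("pics/side1.png",im[:,:,::-1])
```

```text
tcp [0.4459 0.0208 0.0772] f [ 0.3 -0.1 -0.2] t 14.13 tip z 0.119 [0.119 0.122 0.123 0.124 0.124 0.126] x 0.435 0.455 y 0.024 0.035 rows 179
theta 0.2 line pt [0.033 0.003] n 222 rib pts [[62, -7], [62, 9], [62, 9], [61, 11], [61, 12], [60, 11], [60, 12], [59, 10]]
bin key ((-1.1399700636729975, -0.15349332165033402), 1.040163916269938) ((-1.2027395423910718, -0.18473258085835553), 1.0079890055656433)
```

The flag is flat and the bin is back down, though it sits about 2.5 mm further back than at the start. From now on I'll keep forces under about 3 N. The new plan is to start much deeper, about 15 mm below the rib, so the corner can't slip off. First I'm checking heap clearance under there.

Run:
```python
from h import *
P,c,u,v=cloud("side"); a=np.radians(-14); p=np.array([.450,.020,0])
d=P-p; x=d[:,0]*np.cos(a)+d[:,1]*np.sin(a); y=-d[:,0]*np.sin(a)+d[:,1]*np.cos(a)
for x0 in (-.03,-.02,-.01,0.0,.01):
    k=(x>=x0)&(x<x0+.01)&(abs(y)<.03)&(P[:,2]<.08)
    print(x0,k.sum(),np.percentile(P[k,2],[50,90,99]).round(3) if k.any() else "")
b=np.load("pics/top0.npy");
```

```text
-0.03 28 [0.04  0.044 0.045]
-0.02 17 [0.033 0.036 0.039]
-0.01 25 [0.035 0.039 0.042]
0.0 22 [0.04  0.041 0.042]
0.01 19 [0.043 0.045 0.046]
```

Request:
{"fn": "apply_moves", "kwargs": {
  "commands": [
    [0,0,0.02,0,1],
    [0,0,0.015,0,1],
    [0,0,0.003,0,1],
    [0,0,0,0,1]
  ]
}}

```text
clock: 14.77
position: [0.4502, 0.0194, 0.0394]
ee_rot: [0.992, -0.127, 0.014, 0.006]
ft_force: [-0.5, -1.1, -0.4]
grip_width: -0.002
```

Request:
{"fn": "apply_moves", "kwargs": {
  "commands": [
    [0,0,0.01,0,1],
    [0,0,0.004,0,1],
    [0,0,0,0,1]
  ]
}}

```text
clock: 15.02
position: [0.4517, 0.0191, 0.0254]
ee_rot: [0.992, -0.128, 0.015, 0.006]
ft_force: [-0.5, 0.1, 0.6]
grip_width: -0.001
```

Request:
{"fn": "apply_moves", "kwargs": {
  "commands": [
    [0.0015,0,0,0,1]
  ]
}}

```text
clock: 15.1
position: [0.453, 0.0188, 0.0254]
ee_rot: [0.992, -0.128, 0.014, 0.006]
ft_force: [-0.4, 0.4, 0.9]
grip_width: 0.001
```

Request:
{"fn": "apply_moves", "kwargs": {
  "commands": [
    [0.0008,0,-0.001,0,1]
  ]
}}

```text
clock: 15.18
position: [0.454, 0.0186, 0.0266]
ee_rot: [0.992, -0.128, 0.014, 0.006]
ft_force: [0.5, 0.1, 0.9]
grip_width: -0.002
```

Request:
{"fn": "apply_moves", "kwargs": {
  "commands": [
    [0.0005,0,-0.001,0,1]
  ]
}}

```text
clock: 15.27
position: [0.4548, 0.0185, 0.028]
ee_rot: [0.992, -0.128, 0.015, 0.006]
ft_force: [0.4, 0.8, -0.1]
grip_width: 0.0
```

Request:
{"fn": "apply_moves", "kwargs": {
  "commands": [
    [0.0004,0,-0.002,0,1]
  ]
}}

```text
clock: 15.35
position: [0.455, 0.0184, 0.0302]
ee_rot: [0.992, -0.128, 0.014, 0.006]
ft_force: [-3.7, 0.4, -0.4]
grip_width: -0.003
```

Request:
{"fn": "apply_moves", "kwargs": {
  "commands": [
    [0.0002,0,-0.003,0,1]
  ]
}}

```text
clock: 15.43
position: [0.4546, 0.0185, 0.0333]
ee_rot: [0.992, -0.128, 0.014, 0.006]
ft_force: [-2.0, 0.5, -0.7]
grip_width: -0.001
```

Request:
{"fn": "apply_moves", "kwargs": {
  "commands": [
    [0.0002,0,-0.003,0,1]
  ]
}}

```text
clock: 15.52
position: [0.4543, 0.0186, 0.0366]
ee_rot: [0.992, -0.127, 0.014, 0.006]
ft_force: [-0.4, -0.1, -1.2]
grip_width: 0.001
```

Request:
{"fn": "apply_moves", "kwargs": {
  "commands": [
    [0.0005,0,-0.003,0,1]
  ]
}}

```text
clock: 15.6
position: [0.4544, 0.0185, 0.0399]
ee_rot: [0.992, -0.127, 0.013, 0.006]
ft_force: [-3.1, 0.2, 0.5]
grip_width: -0.001
```

Request:
{"fn": "apply_moves", "kwargs": {
  "commands": [
    [0.0004,0,-0.003,0,1]
  ]
}}

```text
clock: 15.68
position: [0.4544, 0.0185, 0.0432]
ee_rot: [0.992, -0.127, 0.013, 0.006]
ft_force: [-3.3, 0.1, 0.5]
grip_width: -0.002
```

Run:
```python
from h import *
tip(); flag2((.5275,.002,.092),-14)
```

```text
tcp [0.4544 0.0185 0.0432] f [-3.3  0.1  0.5] t 15.68 tip z 0.085 [0.085 0.086 0.09  0.09  0.09  0.092] x 0.443 0.465 y 0.018 0.031 rows 189
theta 12.0 line pt [0.03 0.01] n 160 rib pts [[64, 15], [63, 17], [62, 10], [62, 12], [62, 13], [62, 16], [61, 18], [61, 14]]
```

The flag is at 12° with a light force, and the tip is about 10 mm below the corner.

Request:
{"fn": "apply_moves", "kwargs": {
  "commands": [
    [0.0004,0,-0.004,0,1],
    [0.0006,0,-0.004,0,1]
  ]
}}

```text
clock: 15.95
position: [0.4554, 0.0181, 0.0516]
ee_rot: [0.992, -0.127, 0.013, 0.006]
ft_force: [-0.8, -0.7, 0.2]
grip_width: -0.001
```

Request:
{"fn": "apply_moves", "kwargs": {
  "commands": [
    [0.0009,0,-0.004,0,1]
  ]
}}

```text
clock: 16.03
position: [0.4565, 0.0179, 0.0561]
ee_rot: [0.992, -0.127, 0.014, 0.006]
ft_force: [-1.8, 0.1, -0.2]
grip_width: -0.001
```

Request:
{"fn": "apply_moves", "kwargs": {
  "commands": [
    [0.0011,0,-0.004,0,1]
  ]
}}

```text
clock: 16.12
position: [0.4578, 0.0175, 0.0608]
ee_rot: [0.992, -0.127, 0.014, 0.006]
ft_force: [-0.5, 0.2, 0.5]
grip_width: -0.0
```

Run:
```python
from h import *
tip(); flag2((.5275,.002,.092),-14); print(shift("side",190,240,280,335))
```

```text
tcp [0.4578 0.0175 0.0608] f [-0.5  0.2  0.5] t 16.12 tip z 0.104 [0.104 0.104 0.106 0.108 0.108 0.108] x 0.447 0.468 y 0.018 0.031 rows 183
theta 31.3 line pt [0.029 0.021] n 135 rib pts [[61, 26], [59, 28], [59, 24], [59, 29], [58, 23], [57, 28], [57, 31], [57, 21]]
((-1.1429818993495005, -0.14192902059331658), 1.045198865890503)
```

Going well: about 30° with force under 2 N and the bin not moving.

Request:
{"fn": "apply_moves", "kwargs": {
  "commands": [
    [0.0016,0,-0.004,0,1],
    [0.002,0,-0.004,0,1]
  ]
}}

```text
clock: 16.43
position: [0.4608, 0.0167, 0.0685]
ee_rot: [0.992, -0.127, 0.014, 0.006]
ft_force: [-1.4, -0.2, 0.3]
grip_width: -0.001
```

Request:
{"fn": "apply_moves", "kwargs": {
  "commands": [
    [0.0025,0,-0.004,0,1],
    [0.003,0,-0.004,0,1]
  ]
}}

```text
clock: 16.6
position: [0.466, 0.0154, 0.0774]
ee_rot: [0.992, -0.127, 0.013, 0.006]
ft_force: [-2.8, -0.1, 1.5]
grip_width: -0.001
```

Run:
```python
from h import *
tip(); flag2((.5275,.002,.092),-14); print(shift("side",190,240,280,335))
```

```text
tcp [0.466  0.0154 0.0774] f [-2.8 -0.1  1.5] t 16.6 tip z 0.119 [0.119 0.121 0.122 0.123 0.125 0.125] x 0.455 0.477 y 0.012 0.03 rows 177
theta 44.6 line pt [0.032 0.036] n 115 rib pts [[52, 42], [50, 40], [50, 42], [49, 42], [49, 42], [48, 44], [47, 45], [46, 44]]
((-1.1209134602998674, -0.1581681474056431), 1.0377246030171712)
```

Request:
{"fn": "apply_moves", "kwargs": {
  "commands": [
    [0.003,0,-0.004,0,1],
    [0.003,0,-0.0035,0,1]
  ]
}}

```text
clock: 16.92
position: [0.4719, 0.0141, 0.0848]
ee_rot: [0.992, -0.127, 0.013, 0.006]
ft_force: [0.9, 0.8, -0.4]
grip_width: 0.001
```

Request:
{"fn": "apply_moves", "kwargs": {
  "commands": [
    [0.0035,0,-0.0035,0,1],
    [0.004,0,-0.003,0,1]
  ]
}}

```text
clock: 17.08
position: [0.4799, 0.0121, 0.0924]
ee_rot: [0.992, -0.127, 0.014, 0.006]
ft_force: [0.5, -0.1, 0.2]
grip_width: 0.002
```

Request:
{"fn": "apply_moves", "kwargs": {
  "commands": [
    [0.004,0,-0.003,0,1],
    [0.004,0,-0.002,0,1]
  ]
}}

```text
clock: 17.25
position: [0.4888, 0.0099, 0.0986]
ee_rot: [0.992, -0.127, 0.014, 0.006]
ft_force: [-0.8, 1.0, 0.0]
grip_width: -0.0
```

Run:
```python
from h import *
tip(); flag2((.5275,.002,.092),-14); print(shift("side",190,240,280,335))
```

```text
tcp [0.4888 0.0099 0.0986] f [-0.8  1.   0. ] t 17.25 tip z 0.085 [0.085 0.086 0.087 0.088 0.089 0.089] x 0.503 0.515 y -0.014 0.024 rows 186
theta 86.8 line pt [0.018 0.048] n 91 rib pts [[29, 64], [27, 62], [27, 61], [26, 56], [26, 63], [25, 58], [24, 63], [24, 59]]
((-1.1530070787699778, -0.14227048353588856), 1.0366353642145794)
```

Request:
{"fn": "apply_moves", "kwargs": {
  "commands": [
    [0.005,0,-0.002,0,1],
    [0.005,0,-0.001,0,1],
    [0.005,0,-0.001,0,1]
  ]
}}

```text
clock: 17.65
position: [0.5027, 0.0062, 0.1023]
ee_rot: [0.992, -0.127, 0.013, 0.006]
ft_force: [0.6, 0.6, 0.1]
grip_width: 0.0
```

Request:
{"fn": "apply_moves", "kwargs": {
  "commands": [
    [0.005,0,-0.001,0,1],
    [0.005,0,-0.001,0,1],
    [0.004,0,0,0,1]
  ]
}}

```text
clock: 17.9
position: [0.5182, 0.0022, 0.105]
ee_rot: [0.992, -0.127, 0.014, 0.006]
ft_force: [0.3, 0.1, -0.3]
grip_width: 0.003
```

Run:
```python
from h import *
tip(); flag2((.5275,.002,.092),-14,sgn=1); flag((.5275,.002,.092),-14); print(shift("side",190,240,280,335))
```

```text
tcp [0.5182 0.0022 0.105 ] f [ 0.3  0.1 -0.3] t 17.9 tip z 0.084 [0.084 0.084 0.084 0.087 0.087 0.087] x 0.504 0.519 y -0.016 0.031 rows 187
theta 88.5 line pt [0.018 0.057] n 59 rib pts [[24, 64], [23, 64], [23, 63], [22, 64], [22, 60], [21, 64], [20, 66], [19, 63]]
flag n 92 angle pct 10/50/90 [69. 76. 83.] xmin/max 0.005 0.027
((-1.1355008550052261, -0.14360112508823875), 1.0383178113301594)
```

Request:
{"fn": "apply_moves", "kwargs": {
  "commands": [
    [0.005,0,0,0,1],
    [0.004,0,0,0,1],
    [0,0,-0.005,0,1],
    [0,0,0,0,1]
  ]
}}

```text
clock: 18.43
position: [0.5261, 0.0002, 0.1102]
ee_rot: [0.992, -0.127, 0.013, 0.006]
ft_force: [1.0, 1.3, -0.2]
grip_width: -0.003
```

Run:
```python
from h import *
flag2((.5275,.002,.092),-14,sgn=1); print(shift("side",190,240,280,335))
im,_=camera("side"); cv2.imwrite("pics/s7.png",cv2.resize(im[120:240,210:350],None,fx=5,fy=5,interpolation=cv2.INTER_CUBIC)[:,:,::-1])
```

```text
theta 0.2 line pt [0.033 0.003] n 217 rib pts [[69, 9], [67, 11], [67, 10], [66, 10], [66, 9], [66, 10], [65, 1], [65, 11]]
((-1.139805134132292, -0.14111499216630463), 1.04237513033549)
```

View pics/s7.png

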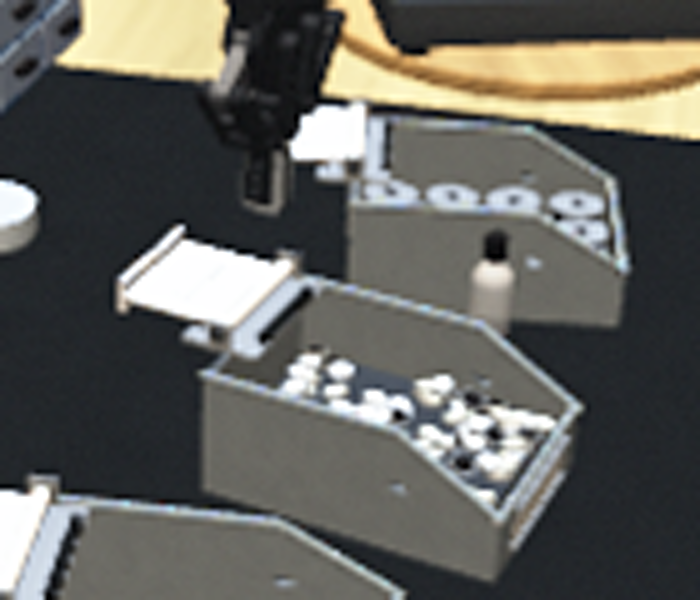

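The key tops flag now lies flat behind its bin (s7 ≈200,285). Next is the empty bin: move above and behind its flag edge.

Request:
{"fn": "apply_moves", "kwargs": {
  "commands": [
    [0.01,-0.02,-0.03,0,1],
    [0.0115,-0.036,-0.02,0,1],
    [0.0115,-0.036,0,0,1],
    [0.0115,-0.036,0,0,1],
    [0.0115,-0.036,0,0,1]
  ]
}}

```text
clock: 19.0
position: [0.621, 0.1383, 0.1597]
ee_rot: [0.991, -0.136, 0.011, 0.01]
ft_force: [1.1, 0.4, 1.1]
grip_width: -0.001
```

Request:
{"fn": "apply_moves", "kwargs": {
  "commands": [
    [0.0115,-0.036,0,0,1],
    [0.0115,-0.036,0,0,1],
    [0.01,-0.02,0,-6,1],
    [0,0,0,-6,1],
    [0,0,0,-6,1]
  ]
}}

```text
clock: 19.42
position: [0.6797, 0.2317, 0.1556]
ee_rot: [1.0, 0.028, 0.008, 0.01]
ft_force: [0.4, -0.7, -0.4]
grip_width: 0.003
```

Request:
{"fn": "apply_moves", "kwargs": {
  "commands": [
    [0.005,-0.017,0.02,0,1],
    [0,0,0.035,0,1],
    [0,0,0.03,0,1],
    [0,0,0.02,0,1],
    [0,0,0.005,0,1]
  ]
}}

```text
clock: 19.83
position: [0.6866, 0.2509, 0.0425]
ee_rot: [0.999, 0.033, 0.009, 0.009]
ft_force: [-1.1, -0.6, -0.2]
grip_width: 0.001
```

Run:
```python
from h import *
tip(); flag2((.582,.243,.092),3.5,sgn=1); print("bin empty",shift("side",225,280,225,295))
P,c,u,v=cloud("top"); a=np.radians(3.5); d=P-np.array((.582,.243,.092)); x=d[:,0]*np.cos(a)+d[:,1]*np.sin(a); y=-d[:,0]*np.sin(a)+d[:,1]*np.cos(a)
k=(x>.07)&(x<.16)&(abs(y)<.05)&(P[:,2]<.06); print("below: max z",[ (round(x0,2),P[k&(x>=x0)&(x<x0+.01),2].max().round(3)) for x0 in np.arange(.07,.16,.01) if (k&(x>=x0)&(x<x0+.01)).any()])
```

```text
tcp [0.6866 0.2509 0.0425] f [-1.1 -0.6 -0.2] t 19.83 tip z 0.086 [0.086 0.086 0.089 0.09  0.09  0.09 ] x 0.675 0.698 y 0.242 0.265 rows 227
theta -0.6 line pt [0.031 0.002] n 385 rib pts [[67, 8], [67, -1], [66, 11], [66, 11], [65, 12], [65, 8], [65, 11], [65, 8]]
bin empty ((-0.04036410410963498, -0.008789259574413677), 0.979092518930082)
below: max z [(np.float64(0.13), np.float64(0.009)), (np.float64(0.14), np.float64(0.034)), (np.float64(0.15), np.float64(0.033))]
```

Request:
{"fn": "apply_moves", "kwargs": {
  "commands": [
    [-0.005,0,0.01,0,1],
    [-0.006,0,0.005,0,1],
    [-0.005,0,0.001,0,1],
    [-0.002,0,0,0,1],
    [0,0,0,0,1]
  ]
}}

```text
clock: 20.45
position: [0.6722, 0.2519, 0.0366]
ee_rot: [0.999, 0.032, 0.016, 0.006]
ft_force: [-0.5, 0.1, -0.2]
grip_width: -0.001
```

Run:
```python
from h import *
tip()
```

```text
tcp [0.6722 0.2519 0.0366] f [-0.5  0.1 -0.2] t 20.45 tip z 0.082 [0.082 0.083 0.083 0.083 0.084 0.084] x 0.66 0.678 y 0.242 0.267 rows 231
```

Request:
{"fn": "apply_moves", "kwargs": {
  "commands": [
    [0,0,0.008,0,1],
    [0,0,0.004,0,1],
    [0,0,0.001,0,1]
  ]
}}

```text
clock: 20.75
position: [0.6737, 0.2518, 0.0237]
ee_rot: [0.999, 0.032, 0.017, 0.006]
ft_force: [-0.2, -0.9, -0.0]
grip_width: 0.002
```

Good. Now a careful approach to touch.

Request:
{"fn": "apply_moves", "kwargs": {
  "commands": [
    [-0.004,0,0,0,1],
    [-0.003,0,0,0,1],
    [-0.002,0,0,0,1]
  ]
}}

```text
clock: 21.0
position: [0.6641, 0.2509, 0.0221]
ee_rot: [0.999, 0.032, 0.017, 0.006]
ft_force: [2.0, -0.2, 0.4]
grip_width: 0.002
```

Request:
{"fn": "apply_moves", "kwargs": {
  "commands": [
    [-0.0008,0,0,0,1]
  ]
}}

```text
clock: 21.08
position: [0.6633, 0.2509, 0.0223]
ee_rot: [0.999, 0.032, 0.017, 0.006]
ft_force: [4.8, 0.4, -0.5]
grip_width: -0.001
```

Request:
{"fn": "apply_moves", "kwargs": {
  "commands": [
    [-0.0008,0,-0.0005,0,1]
  ]
}}

```text
clock: 21.17
position: [0.6633, 0.2509, 0.0232]
ee_rot: [0.999, 0.032, 0.018, 0.005]
ft_force: [5.5, 1.4, 0.2]
grip_width: -0.003
```

Request:
{"fn": "apply_moves", "kwargs": {
  "commands": [
    [0.0003,0,-0.002,0,1]
  ]
}}

```text
clock: 21.25
position: [0.6635, 0.2509, 0.0254]
ee_rot: [0.999, 0.032, 0.018, 0.005]
ft_force: [-0.0, -0.2, -0.1]
grip_width: -0.001
```

Request:
{"fn": "apply_moves", "kwargs": {
  "commands": [
    [0,0,-0.003,0,1]
  ]
}}

```text
clock: 21.33
position: [0.6632, 0.2508, 0.0285]
ee_rot: [0.999, 0.032, 0.018, 0.006]
ft_force: [-0.5, -0.8, 0.3]
grip_width: 0.001
```

Run:
```python
from h import *
tip(); flag2((.582,.243,.092),3.5,sgn=1); print("bin empty",shift("side",225,280,225,295))
```

```text
tcp [0.6632 0.2508 0.0285] f [-0.5 -0.8  0.3] t 21.33 tip z 0.074 [0.074 0.075 0.076 0.077 0.078 0.078] x 0.655 0.669 y 0.258 0.264 rows 234
theta -0.2 line pt [0.033 0.002] n 382 rib pts [[72, 0], [67, 10], [66, 11], [66, 11], [66, 10], [65, 2], [65, 9], [65, 9]]
bin empty ((-0.007464206903641468, -0.0590871510941291), 0.9859231346183353)
```

Request:
{"fn": "apply_moves", "kwargs": {
  "commands": [
    [-0.0008,0,-0.001,0,1]
  ]
}}

```text
clock: 21.57
position: [0.6623, 0.2509, 0.0294]
ee_rot: [0.999, 0.032, 0.018, 0.006]
ft_force: [0.6, 0.4, -0.5]
grip_width: -0.005
```

Request:
{"fn": "apply_moves", "kwargs": {
  "commands": [
    [-0.0004,0,-0.002,0,1]
  ]
}}

```text
clock: 21.65
position: [0.6618, 0.2508, 0.0314]
ee_rot: [0.999, 0.032, 0.018, 0.006]
ft_force: [2.0, -0.6, 0.2]
grip_width: -0.001
```

Request:
{"fn": "apply_moves", "kwargs": {
  "commands": [
    [-0.0003,0,-0.003,0,1]
  ]
}}

```text
clock: 21.73
position: [0.6619, 0.2508, 0.0345]
ee_rot: [0.999, 0.032, 0.019, 0.005]
ft_force: [5.0, 1.2, -0.3]
grip_width: 0.001
```

Run:
```python
from h import *
flag2((.582,.243,.092),3.5,sgn=1); print("bin empty",shift("side",225,280,225,295))
```

```text
theta 4.6 line pt [0.04  0.005] n 395 rib pts [[68, 12], [66, 15], [66, 15], [66, -1], [65, 11], [65, 14], [65, 15], [65, 14]]
bin empty ((0.03617100215517155, -0.07622252396711815), 0.9760165843698714)
```

Lifting at 4.6°, and the bin hasn't moved. I'm rising vertically with almost no push.

Request:
{"fn": "apply_moves", "kwargs": {
  "commands": [
    [0.0,0,-0.003,0,1]
  ]
}}

```text
clock: 21.92
position: [0.662, 0.2508, 0.0379]
ee_rot: [0.999, 0.032, 0.019, 0.005]
ft_force: [2.0, 0.5, -0.2]
grip_width: -0.001
```

Request:
{"fn": "apply_moves", "kwargs": {
  "commands": [
    [-0.0002,0,-0.003,0,1]
  ]
}}

```text
clock: 22.0
position: [0.6619, 0.2507, 0.0413]
ee_rot: [0.999, 0.032, 0.019, 0.005]
ft_force: [3.7, 0.8, -0.4]
grip_width: 0.001
```

Request:
{"fn": "apply_moves", "kwargs": {
  "commands": [
    [-0.0003,0,-0.003,0,1]
  ]
}}

```text
clock: 22.08
position: [0.6618, 0.2508, 0.0447]
ee_rot: [0.999, 0.032, 0.019, 0.005]
ft_force: [3.4, 0.2, 0.5]
grip_width: -0.003
```

Run:
```python
from h import *
tip(); flag2((.582,.243,.092),3.5,sgn=1); print("bin empty",shift("side",225,280,225,295))
```

```text
tcp [0.6618 0.2508 0.0447] f [3.4 0.2 0.5] t 22.08 tip z 0.086 [0.086 0.091 0.092 0.093 0.093 0.093] x 0.652 0.671 y 0.255 0.264 rows 228
theta 13.9 line pt [0.03  0.009] n 418 rib pts [[71, 10], [65, 14], [63, 25], [63, 25], [62, 25], [62, 18], [62, 25], [62, 27]]
bin empty ((-0.0036871592732623526, -0.07845881684626832), 0.9957101501800396)
```

Request:
{"fn": "apply_moves", "kwargs": {
  "commands": [
    [-0.0004,0,-0.004,0,1],
    [-0.0006,0,-0.004,0,1]
  ]
}}

```text
clock: 22.4
position: [0.6604, 0.2505, 0.0523]
ee_rot: [0.999, 0.031, 0.019, 0.005]
ft_force: [2.6, -0.1, -0.4]
grip_width: 0.002
```

Request:
{"fn": "apply_moves", "kwargs": {
  "commands": [
    [-0.0009,0,-0.004,0,1]
  ]
}}

```text
clock: 22.48
position: [0.6594, 0.2504, 0.0567]
ee_rot: [0.999, 0.031, 0.019, 0.005]
ft_force: [3.1, 0.8, 1.7]
grip_width: 0.001
```

Request:
{"fn": "apply_moves", "kwargs": {
  "commands": [
    [-0.0011,0,-0.004,0,1]
  ]
}}

```text
clock: 22.57
position: [0.6581, 0.2503, 0.0612]
ee_rot: [0.999, 0.031, 0.019, 0.006]
ft_force: [3.1, -0.3, 1.9]
grip_width: 0.001
```

Run:
```python
from h import *
flag2((.582,.243,.092),3.5,sgn=1); print("bin empty",shift("side",225,280,225,295))
```

```text
theta 28.2 line pt [0.035 0.02 ] n 496 rib pts [[65, 23], [62, 27], [61, 28], [61, 25], [58, 32], [56, 31], [55, 39], [55, 40]]
bin empty ((0.01468608310167241, -0.0815703774380303), 0.9720785491996341)
```

Request:
{"fn": "apply_moves", "kwargs": {
  "commands": [
    [-0.0014,0,-0.004,0,1],
    [-0.002,0,-0.004,0,1]
  ]
}}

```text
clock: 22.83
position: [0.6543, 0.2503, 0.0695]
ee_rot: [0.999, 0.031, 0.019, 0.005]
ft_force: [3.6, -0.2, 2.6]
grip_width: -0.002
```

Request:
{"fn": "apply_moves", "kwargs": {
  "commands": [
    [-0.0025,0,-0.004,0,1],
    [-0.003,0,-0.004,0,1]
  ]
}}

```text
clock: 23.0
position: [0.6488, 0.2499, 0.0786]
ee_rot: [0.999, 0.031, 0.02, 0.005]
ft_force: [4.3, -0.8, 2.0]
grip_width: 0.003
```

Run:
```python
from h import *
flag2((.582,.243,.092),3.5,sgn=1); print("bin empty",shift("side",225,280,225,295),manip.get_obs()["clock"])
```

```text
theta 45.8 line pt [0.035 0.037] n 472 rib pts [[62, 24], [54, 40], [52, 42], [52, 44], [52, 41], [51, 43], [51, 44], [50, 45]]
bin empty ((0.028737406792970432, -0.026326558796725408), 0.9832766691843668) 23.1
```

Request:
{"fn": "apply_moves", "kwargs": {
  "commands": [
    [-0.0025,0,-0.004,0,1],
    [-0.003,0,-0.0035,0,1]
  ]
}}

```text
clock: 23.27
position: [0.6415, 0.2499, 0.0858]
ee_rot: [0.999, 0.032, 0.019, 0.005]
ft_force: [-1.0, -0.1, 0.3]
grip_width: 0.001
```

Request:
{"fn": "apply_moves", "kwargs": {
  "commands": [
    [-0.0035,0,-0.0035,0,1],
    [-0.004,0,-0.003,0,1]
  ]
}}

```text
clock: 23.43
position: [0.6318, 0.2495, 0.0916]
ee_rot: [0.999, 0.032, 0.018, 0.006]
ft_force: [-0.9, 0.2, -0.3]
grip_width: 0.001
```

Request:
{"fn": "apply_moves", "kwargs": {
  "commands": [
    [-0.004,0,-0.003,0,1],
    [-0.004,0,-0.002,0,1]
  ]
}}

```text
clock: 23.6
position: [0.6216, 0.2491, 0.0963]
ee_rot: [0.999, 0.032, 0.017, 0.006]
ft_force: [-0.5, 0.2, 0.4]
grip_width: 0.0
```

Run:
```python
from h import *
flag((.582,.243,.092),3.5); print("bin empty",shift("side",225,280,225,295))
```

```text
flag n 175 angle pct 10/50/90 [67. 75. 81.] xmin/max -0.019 0.032
bin empty ((0.02590726833761181, -0.027589861236236857), 0.9592643570016932)
```

Already about 75° and force-free. I'm pushing it past upright.

Request:
{"fn": "apply_moves", "kwargs": {
  "commands": [
    [-0.005,0,-0.002,0,1],
    [-0.005,0,-0.001,0,1],
    [-0.005,0,-0.001,0,1],
    [-0.005,0,-0.001,0,1],
    [-0.004,0,0,0,1]
  ]
}}

```text
clock: 24.12
position: [0.5952, 0.2473, 0.1003]
ee_rot: [0.999, 0.032, 0.016, 0.006]
ft_force: [1.0, 0.0, 0.1]
grip_width: 0.0
```

Request:
{"fn": "apply_moves", "kwargs": {
  "commands": [
    [-0.004,0,0,0,1],
    [-0.004,0,-0.003,0,1],
    [0,0,-0.01,0,1],
    [0,0,-0.02,0,1]
  ]
}}

```text
clock: 24.45
position: [0.5822, 0.2457, 0.1308]
ee_rot: [0.999, 0.033, 0.013, 0.007]
ft_force: [-0.0, 0.1, -0.0]
grip_width: -0.001
```

Run:
```python
from h import *
flag((.582,.243,.092),3.5); flag2((.582,.243,.092),3.5,sgn=-1); print("bin empty",shift("side",225,280,225,295))
```

```text
flag n 271 angle pct 10/50/90 [123. 128. 136.] xmin/max -0.05 0.022
theta 39.6 line pt [0.034 0.029] n 341 rib pts [[58, 35], [57, 34], [56, 33], [56, 32], [56, 34], [56, 34], [55, 35], [55, 34]]
bin empty ((-0.004439075846583762, -0.02176172818579758), 0.9508538122530337)
```

Request:
{"fn": "apply_moves", "kwargs": {
  "commands": [
    [0,0,-0.03,0,1],
    [0,0,-0.03,0,1],
    [0,0.04,-0.01,0,1],
    [0,0.04,0,0,1],
    [0,0.02,0,0,1]
  ]
}}

```text
clock: 25.02
position: [0.586, 0.1525, 0.2071]
ee_rot: [0.999, 0.039, 0.015, 0.005]
ft_force: [-0.0, -1.0, -0.1]
grip_width: 0.003
```

Run:
```python
from h import *
flag2((.582,.243,.092),3.5,sgn=-1); flag2((.5275,.002,.092),-14,sgn=1); flag2((.505,-.213,.092),7,sgn=1)
print("empty",shift("side",225,280,225,295),"key",shift("side",190,240,280,335),"spool+oil",shift("side",140,190,280,340),"mug",shift("side",270,345,140,205),"jar",shift("side",265,300,235,265),"dish",shift("side",225,262,128,180),"brush",shift("side",185,212,145,212))
a,_=camera("side"); b,_=camera("top"); print(manip.get_obs()["clock"])
cv2.imwrite("pics/fin.png",np.vstack([cv2.resize(a[110:310,120:370],(500,400)),cv2.resize(b[130:270,100:400],(500,195))])[:,:,::-1])
```

```text
theta 0.6 line pt [0.029 0.002] n 389 rib pts [[65, 10], [65, 10], [64, 12], [64, 8], [64, 9], [64, 11], [63, 10], [63, 12]]
theta 0.7 line pt [0.037 0.003] n 216 rib pts [[68, 10], [67, 10], [66, 10], [66, -3], [66, 10], [66, 8], [65, 10], [65, 4]]
theta 1.2 line pt [0.033 0.003] n 148 rib pts [[72, 11], [70, 11], [70, 10], [69, -3], [69, 12], [68, 14], [68, 8], [67, 4]]
empty ((0.12203464946393439, 0.14422081041919554), 0.7568051585444697) key ((-1.1334815955307143, -0.13943630934192086), 1.038121795018514) spool+oil ((0.04315665500350008, -0.051821406951425786), 0.993400663057963) mug ((-0.0381868232507685, 0.49418717455834127), 0.9338620040151808) jar ((-0.004993140468696922, -0.012536417904513542), 0.9912108728179225) dish ((-0.00241780264007474, -0.0027700098784855243), 0.9966602634500574) brush ((-0.06382828673812213, 0.5079456124136659), 1.0054679064103116)
25.6167
```

View pics/fin.png

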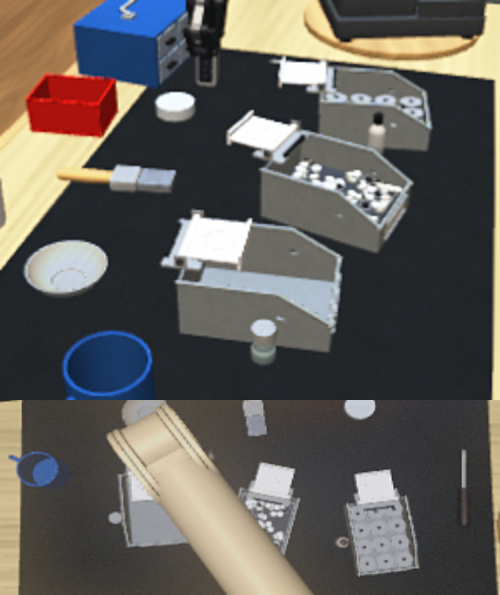

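The final picture shows the empty bin's flag forward, the key tops flag back, the spool flag unchanged, and the arm clear of everything. I'm handing in.

```bash
python3 -c "
from workcell import workorder
print(workorder.hand_in())"
```

```text
the job is handed in; nothing more can be done
None
```

Both flags are over and the job is handed in at about 25.6 s, but I shifted and briefly tilted the key tops bin along the way. I did the key tops flag first, then the empty bin's flag, each with a light fingertip push at its free edge.

**Last checks**
- The empty bin's flag lies flat forward and the key tops flag lies flat behind its bin, both within about 1° of level. The spool flag still lies back.
- The empty bin, the spool bin with the oil bottle beside it, the jar and the dish show no measurable movement.
- The mug and brush image checks read a 0.5 px vertical offset. I put this down to the image-matching window size and saw no movement in the picture. I did not measure the screwdriver and ribbon tin separately, but they looked undisturbed.

**What went wrong**
- **Tip height:** the real fingertip sits about 43 mm above the reported TCP. My first push at the key tops flag therefore passed over it without touching.
- **Key tops bin:** early contacts at that flag pushed toward its pivot with up to about 9 N. They left the bin about 2.7 mm further back and tilted it slightly for a moment, though it settled flat. This goes against the instruction not to shift or tilt the bins. I left it there, because pushing it back risked more.
- **Later pushes:** the attempt that worked on the key tops flag stayed under about 4 N and moved the bin no further. On the empty bin the force peaked at about 5.5 N, with no bin movement seen.

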